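Put two battery sticks on charge

TASK

Put the two loose battery sticks on charge in the two free outer bays of the charger, one in each (either stick in either bay): for each, push its flat steel end against the sprung contact with the brass end held up, then tip the brass end down so that the stick lies level and fully home in its bay, brass end against the fixed contact at the end marked orange. Leave the stick charging in the middle bay alone, let go of both sticks, and do not shift, knock over or sweep aside the other things on the bench.

Things in the scene. Friction and masses are not known exactly. Their poses are not given: they have to be found in the camera images.
- charger: White and grey fixed bench charger, 176 (x) x 232 (y) mm, three open bays along its x, 74 mm apart: left at y = +74 mm, middle 0, right -74. Origin: centre of its underside. At its +x end the fixed end wall with a steel contact plate per bay (inner face x = +74 mm, 43 mm high, orange marks on top); at its -x end a 48 mm high housing (x -88 to -60 mm) with the sprung contacts before it.
- bay_left_contact (a point): Point on the left bay's fixed contact (charger +y side) where the brass tip's centre of a seated stick touches, 35 mm above the bench. Axes are the charger's.
- bay_right_contact (a point): The same point of the right bay (charger -y side).
- bay_left_seat (a point): Where the centre of a stick seated in the left bay lies: 35 mm above the bench, 55 mm from the fixed contact; axes are the charger's, stick along x. It rests on two V ribs, 37 mm to -x and 33 mm to +x of here, 10 mm thick, flanks up to 30 mm high. Between them the floor is 12 mm high: room for fingers beside and 8 mm under the stick.
- bay_right_seat (a point): The same for the right bay.
- spring_left (a joint): Sprung contact of the left bay: black carriage with a steel plate, 23 mm wide, top 43 mm high; slides toward charger -x when pressed. 0 = free (plate at charger x = -28 mm, 102 mm from the fixed contact), stop at 0.018 m. 1.4 N at the start, 4.2 N at 8 mm, 7.7 N at the stop. A seated stick holds it at about 0.008.
- spring_right (a joint): The same for the right bay.
- spring_mid (a joint): The same for the middle bay, held at about 0.008 by the stick that is charging there.
- stick_a_center (a point): Centre of a loose battery stick that lies in the blue tray: black cylinder, 30 mm in diameter, 110 mm long, about 0.16 kg, on its side, free to roll. Its x axis points along it to the brass end (button 12 mm across, 3 mm long, orange band beside it); the other end is flat steel. Origin on the axis, half-way along, 15 mm above what it lies on.
- stick_a_plus (a point): Centre of the brass tip of that stick, 55 mm from its centre along its x.
- stick_b_center (a point): Centre of a loose battery stick that lies on the grey mat: black cylinder, 30 mm in diameter, 110 mm long, about 0.16 kg, on its side, free to roll. Its x axis points along it to the brass end (button 12 mm across, 3 mm long, orange band beside it); the other end is flat steel. Origin on the axis, half-way along, 15 mm above what it lies on.
- stick_b_plus (a point): Centre of the brass tip of that stick, 55 mm from its centre along its x.
- stick_a: The same stick (same origin and axes as its centre).
- stick_b: The same stick (same origin and axes as its centre).
- stick_c: Identical battery stick already charging in the charger's middle bay: leave it alone. Origin at its centre.
- tray: Blue open tray, fixed, 300 mm (x) x 200 mm (y), 40 mm high, walls and floor 5 mm thick. Origin: centre of its underside. It may be left or right of the charger, the mat is then on the other side.
- mat: Grey bench mat, fixed, 300 x 200 mm, 3 mm thick. Origin: centre of its underside.
- glasses: Folded spectacles with a red frame in the far half of the tray, 138 mm (x) x 42 x 15 mm. Origin: centre of the underside. Leave.
- lens_blank: Uncut greenish lens lying in a near corner of the tray, a disc 65 mm across and 10 mm high. Origin: centre of the underside. Leave.
- retinoscope: Retinoscope lying on the far half of the mat, 190 mm long along its x, 34 mm high. Origin: underside, mid-length. Leave.
- screwdriver: Screwdriver, 150 mm long along its x, red handle 26 mm thick, lying across the near edge of the mat. Origin: underside, mid-length. Leave.
- lens_spray: Lens-cleaner bottle standing beyond the charger's orange end, 38 mm in diameter, 125 mm tall. Origin: centre of its foot. Leave.
- case: Black spectacle case beyond the mat, 60 x 158 x 42 mm. Origin: centre of the underside. Leave.
- pd_rule: Yellow plastic rule on the bench on the near side of the charger, 32 x 170 x 4 mm. Origin: centre of the underside. Leave.
Things that resemble listed ones, but are neither listed nor needed, are in the scene too. Leave any pink look-alike of the stick_a alone.

How it is judged:
By the outcome, as a careful person would: the job done as asked, in the order asked, and still so for the second after the job is handed in, with the robot touching nothing.
It also fails if it takes over 67 s, if anything falls off the work surface, if the arm or the gripper's body presses on something with over 40 N, if the wrist force passes 120 N, or if a joint passes its speed limit or range.

ROBOT

A 6-joint arm with a two-finger parallel gripper is mounted at the origin on the work surface. World frame = base frame: x ahead of the robot, y to its left, z up, the work surface at z = 0. Lengths are in m, angles in rad, forces in N, time in s.
With the tool pointing down it reaches from about 0.25 to 0.725 m from the base axis. Payload 4 kg.
Tool frame: the origin (TCP) lies at the very end of the fingers, on their centre line; the grasp point (between the pads) lies 19 mm behind it; z points along the fingers, y is the direction in which the jaws open and shut (so a half turn about z gives the same grasp; the last joint's range is limited). The gripper opens to 85 mm and grips with 20 to 120 N. Pads are 22 mm wide; open, the fingers measure 114 mm over their backs; the gripper's body (76 mm by 85 mm) begins 54 mm behind the grasp point. The pads swing forward as they close: fully open they stand 13 mm farther back than shut.
Start: joints at [-1.152, 0.241, 0.005, 1.335, 0, 1.571], TCP at [0.203, -0.457, 0.231] pointing down, gripper open.
Joint ranges: [-2.72, 2.72], [-1.05, 1.87], [-1.09, 1.28], [-1.99, 2.15], [-1.42, 1.44], [-3.14, 3.14]. Speed limits (rad/s): [2.79, 2.79, 3.14, 3.14, 3.14, 3.14].

INTERFACE

Orientations are given as a unit quaternion [x, y, z, w].
In Python, from workcell import bot gives the robot as it stands.
- The arm moves only by the shell command python3 -m crank 'ROWS'. ROWS is JSON, a list that holds one entry, the list of rows, each a list of 5 numbers: the shift along the tool's x, y, z in mm, then the turn about the tool's z in degrees, then the closure in counts, from 0 (fully open) to 255 (shut). In form: [[[tx, ty, tz, turn, grip], ...]]. A call has 1 to 12 rows; each row shifts and turns the pose as measured when the row begins, along the tool's axes as they then stand; what a row does not reach is not made up. A row lasts 1/8 s, in which the tool goes at most 62.5 mm and 10.7 degrees, less where a joint would pass 70% of its speed; a pose out of reach is approached as far as the arm can. A call is refused whole if a number of a shift passes 62.5 or a number of a turn 10.7, either way. A call with a gripper value outside its range is refused whole. The fingers move at their own pace and stop on an object; the grip force is fixed at half the most. Time passes only in rows, so rows that do not move let the fingers close. It gives the time, the measured TCP pose, the force and the opening at its end, in the units of the state.
- bot.get_obs(): the state, without advancing time (a new reading comes with each control period).
- bot.camera(name): name is "scene" or "top"; returns a dict with "img" (420x560x3 uint8, blue, green, red), "depth" (420x560 float32, m along the optical axis (not along the pixel's ray), 0 where there is no reading), "fx", "fy", "cx", "cy" (pixels), "D" ([k1, k2, p1, p2, k3] as OpenCV has them; the pictures are not rectified), "R" (3x3) and "t" (3): a world point X has camera coordinates R X + t. Camera axes: x right, y down, z forward; pixel columns grow to the right and rows downward; lengths in m; the calibration is good to about 2 mm. A picture is of the moment at which its call begins.
- bot.job_done(): hands the job in, once; it reports no verdict.
The state is a dict: "clock": time; "joint_pos": joint angles; "joint_vel": joint speeds; "tau": joint torques, N m; "eef_pos": TCP position; "tool_rot": TCP orientation; "ft_force": force on the tool from outside, world axes, zero at the start; "ft_torque": the same for the moment, N m; "grip_width": finger opening in m.
Only numpy, scipy, OpenCV 4.12 (cv2) and the standard library are available. Lean on these libraries where they do the work, as an engineer would, in place of code of your own. Each camera call takes 0.05 s, during which the arm holds its last target.

## Working session

There is one attempt and no reset: what is moved stays moved. The work goes in short steps, Python scripts to look and compute and a shell command to move; the robot and the scene stay as the last step left them, time stands still between calls to the robot, and variables do not carry over. Pictures are saved under pics/ and viewed, and the job is handed in when it is done.

```bash
ls; mkdir -p pics
cat > h.py <<'E'
import numpy as np,cv2
from workcell import bot
def cam(n):
    c=bot.camera(n); return c
def K(c): return np.array([[c['fx'],0,c['cx']],[0,c['fy'],c['cy']],[0,0,1.]])
def ray(c,uv):
    p=cv2.undistortPoints(np.array(uv,float).reshape(-1,1,2),K(c),np.array(c['D'])).reshape(-1,2)
    d=np.c_[p,np.ones(len(p))]@np.array(c['R']); o=-np.array(c['R']).T@np.array(c['t']); return o,d
def plane(c,uv,z):
    o,d=ray(c,uv); return o+d*((z-o[2])/d[:,2])[:,None]
def proj(c,X):
    r,_=cv2.Rodrigues(np.array(c['R'])); return cv2.projectPoints(np.array(X,float).reshape(-1,1,3),r,np.array(c['t'],float),K(c),np.array(c['D']))[0].reshape(-1,2)
def deproj(c,uv):
    o,d=ray(c,uv); uv=np.array(uv).reshape(-1,2).astype(int); return o+d*c['depth'][uv[:,1],uv[:,0]][:,None]
E
python3 - <<'E'
from h import *
for n in('scene','top'):
    c=cam(n); cv2.imwrite(f'pics/{n}0.png',c['img']); print(n,c['fx'],c['cx'],c['cy'],c['D'],-np.array(c['R']).T@np.array(c['t']),np.array(c['R']).round(3).tolist())
o=bot.get_obs();print(o)
E
```

```text
pics
scene 420.1692068354135 272.66715902759177 212.53523290424968 [0.01030535 0.         0.         0.         0.        ] [ 0.97861031 -0.61084395  1.00652617] [[0.765, 0.644, 0.005], [0.521, -0.614, -0.592], [-0.378, 0.455, -0.806]]
top 477.41690693010645 287.05427689477756 208.10988113901027 [-0.15043349  0.          0.          0.          0.        ] [ 0.32695758 -0.07667051  1.28483737] [[-0.015, -1.0, 0.007], [-0.984, 0.014, -0.177], [0.177, -0.009, -0.984]]
{'clock': 0.1, 'joint_pos': array([-1.15199544e+00,  2.41363748e-01,  3.88334962e-03,  1.33523326e+00,
        5.09588148e-05,  1.57079769e+00]), 'joint_vel': array([-0.00105418, -0.00308608,  0.00548172, -0.00117823, -0.0002258 ,
       -0.00195529]), 'tau': array([-3.11975118e-04, -3.73138547e+01,  2.53009665e+01,  1.08446355e-02,
       -5.18372212e-05, -1.25397953e-06]), 'eef_pos': array([ 0.20311596, -0.45626383,  0.23049827]), 'tool_rot': array([ 9.78155420e-01,  2.07872691e-01, -1.74359247e-04, -9.43021859e-04]), 'ft_force': array([0.12551142, 0.32256831, 0.44887182]), 'ft_torque': array([0.04953822, 0.0090872 , 0.0032944 ]), 'grip_width': 0.08538185537570442}
```

View pics/scene0.png

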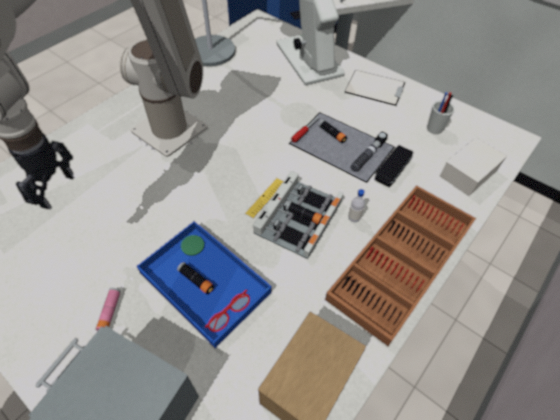

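View pics/top0.png

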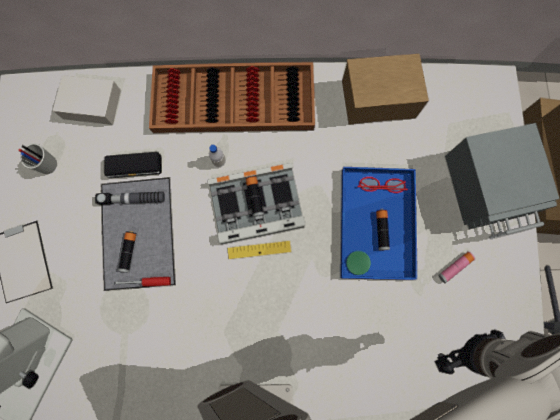

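Run:
```python
from h import *
c=cam('top'); I=c['img']
def crop(n,x0,x1,y0,y1,s):cv2.imwrite(n,cv2.resize(I[y0:y1,x0:x1],None,fx=s,fy=s,interpolation=cv2.INTER_CUBIC))
crop('pics/ch.png',195,315,150,265,6.5)
crop('pics/tr.png',335,425,160,285,4.5)
crop('pics/mt.png',90,185,170,295,4.5)
```

```text
(no output)
```

View pics/ch.png

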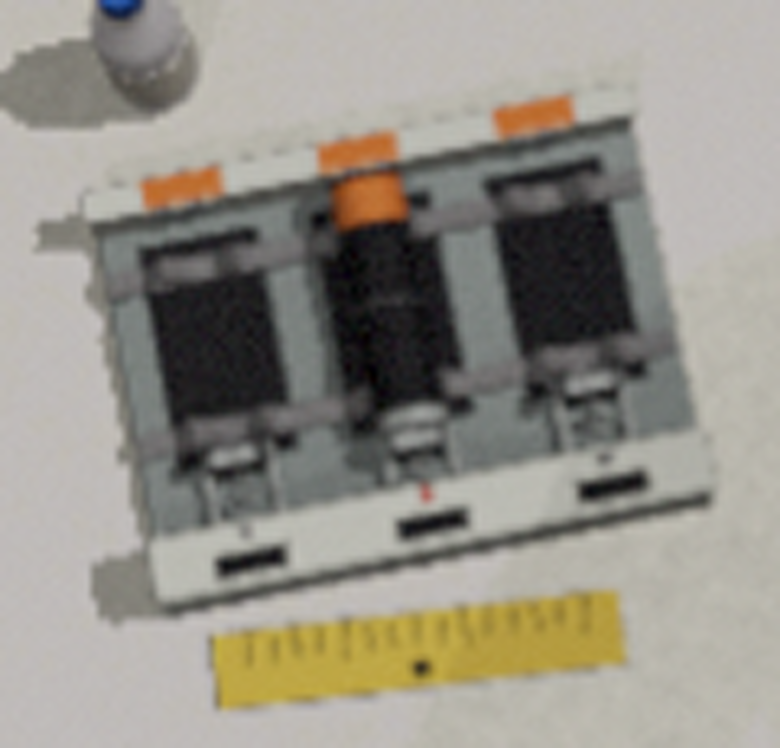

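View pics/tr.png

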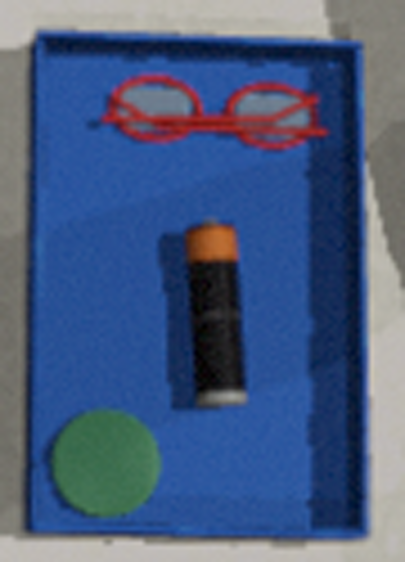

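View pics/mt.png

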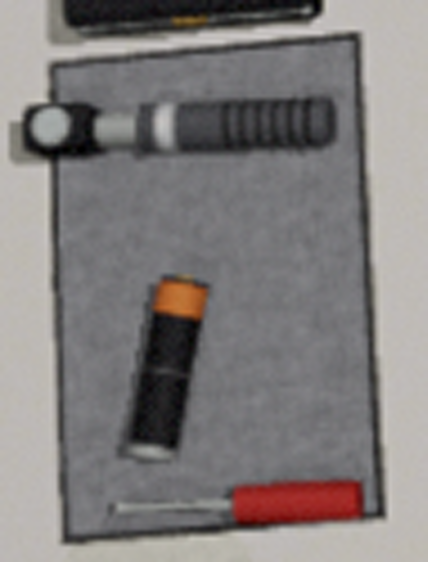

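```bash
cat > meas.py <<'E'
from h import *
c=cam('top');s=cam('scene')
for n,q in(('top',c),('scene',s)):
    H=cv2.cvtColor(q['img'],cv2.COLOR_BGR2HSV)
    m=cv2.inRange(H,(5,150,120),(18,255,255))
    N,l,st,ce=cv2.connectedComponentsWithStats(m)
    for i in range(1,N):
        if st[i,4]>15: print(n,st[i],ce[i].round(1),'z43',plane(c if n=='top' else s,[ce[i]],.043)[0].round(4),'depth',deproj(q,[ce[i]])[0].round(4))
    g=cv2.inRange(H,(0,0,0),(180,255,45))
E
python3 meas.py
```

```text
top [271 165  12   5  33] [276.6 167.2] z43 [ 0.6626 -0.0623  0.043 ] depth [ 0.6622 -0.0623  0.0444]
top [244 171  11   5  33] [249.1 172.8] z43 [0.6481 0.0117 0.043 ] depth [0.6479 0.0117 0.0437]
top [217 176  11   6  33] [222.  178.2] z43 [0.6344 0.0844 0.043 ] depth [0.634  0.0842 0.0443]
top [247 177  11   8  67] [251.6 180.3] z43 [0.6274 0.0049 0.043 ] depth [0.6258 0.0045 0.0495]
top [379 210   8   8  57] [382.6 213.8] z43 [ 0.5316 -0.3424  0.043 ] depth [ 0.533  -0.3442  0.0345]
top [125 233  11   7  67] [129.9 236. ] z43 [0.4812 0.3299 0.043 ] depth [0.4826 0.3335 0.032 ]
top [465 253   9   9  48] [469.  256.8] z43 [ 0.4118 -0.5719  0.043 ] depth [ 0.4126 -0.5763  0.0318]
scene [337 133   8   8  40] [340.  136.3] z43 [0.4945 0.3142 0.043 ] depth [0.4878 0.3271 0.0296]
scene [333 199   5   6  19] [335.  201.6] z43 [0.6388 0.0808 0.043 ] depth [0.6372 0.084  0.0385]
scene [417 200   8  12  21] [421.1 205.4] z43 [0.8361 0.2303 0.043 ] depth [0.8374 0.2222 0.0523]
scene [422 204   8  10  23] [426. 208.] z43 [0.8513 0.231  0.043 ] depth [0.8526 0.2222 0.0531]
scene [427 206   7  
[... 1186 characters left out ...]
[395 266   9  11  24] [399.8 270.4] z43 [0.8964 0.0045 0.043 ] depth [0.8933 0.0274 0.0071]
scene [401 269   8  12  28] [404.6 274.6] z43 [0.9119 0.0016 0.043 ] depth [ 0.9125 -0.0037  0.0514]
scene [406 273   8  10  28] [410.  277.4] z43 [0.9265 0.0037 0.043 ] depth [ 0.9271 -0.0031  0.0536]
scene [411 276   8  11  27] [415.  281.4] z43 [0.9419 0.0015 0.043 ] depth [ 0.9423 -0.0047  0.0528]
scene [201 281  10  11  70] [205.2 285.4] z43 [ 0.5434 -0.3507  0.043 ] depth [ 0.5394 -0.3484  0.0343]
scene [418 280   6  11  25] [420.3 284.8] z43 [0.9567 0.0017 0.043 ] depth [ 0.957  -0.0057  0.0546]
scene [ 98 321  11   5  41] [102.5 323.1] z43 [ 0.428 -0.577  0.043] depth [ 0.4203 -0.5765  0.0295]
```

Run:
```python
from h import *
c=cam('scene'); I=c['img']
cv2.imwrite('pics/chs.png',cv2.resize(I[170:260,240:350],None,fx=6.5,fy=6.5,interpolation=cv2.INTER_CUBIC))
```

```text
(no output)
```

View pics/chs.png

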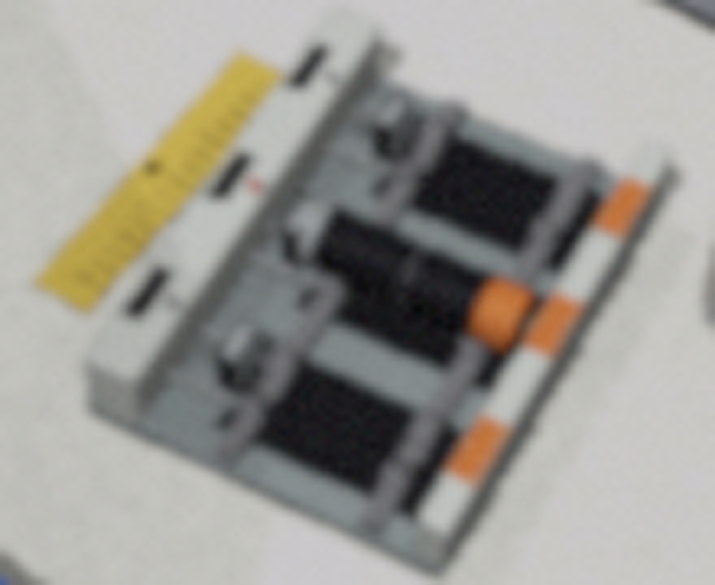

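Run:
```python
from h import *
c=cam('top');s=cam('scene')
yaw=np.radians(10.83);ex=np.array([np.cos(yaw),np.sin(yaw)]);ey=np.array([-ex[1],ex[0]])
for n,q in(('top',c),('scene',s)):
    v,u=np.mgrid[0:420,0:560]; uv=np.c_[u.ravel(),v.ravel()]
    P=deproj(q,uv); A=np.array([.6505,.0105])-.081*ex
    L=np.c_[(P[:,:2]-A)@ex,(P[:,:2]-A)@ey,P[:,2]]*1000
    k=(abs(L[:,0])<120)&(abs(L[:,1])<140);L=L[k]
    print(n)
    for y0 in(-94,-74,-56,-37,-20,0,37,56,74,94):
        r=[]
        for x in range(-100,105,8):
            b=(abs(L[:,0]-x)<4)&(abs(L[:,1]-y0)<5); r.append('%3d'%np.median(L[b,2]) if b.any() else ' . ')
        print('%4d'%y0,' '.join(r))
    H=cv2.cvtColor(q['img'],cv2.COLOR_BGR2HSV)
    g=cv2.cvtColor(q['img'],cv2.COLOR_BGR2GRAY)
    X=[ [A[0]+x*ex[0]+y*ey[0],A[1]+x*ex[1]+y*ey[1],.048] for x,y in((-74,-74),(-74,0),(-74,74))]
    X=[[A[0]+(x*ex[0]+y*ey[0])/1000,A[1]+(x*ex[1]+y*ey[1])/1000,.048] for x,y in((-74,-74),(-74,0),(-74,74))]
    for p in proj(q,X):
        a=int(p[0]);b=int(p[1]); w=g[b-4:b+5,a-7:a+8].astype(float); m=np.clip(110-w,0,None)
        N,l,st,ce=cv2.connectedComponentsWithStats((m>0).astype(np.uint8)); i=1+np.argmax(st[1:,4]); m=m*(l==i)
        vv,uu=np.mgrid[b-4:b+5,a-7:a+8]; ce=[(uu*m).sum()/m.sum(),(vv*m).sum()/m.sum()]
        W=plane(q,[ce],.048)[0]; print(p.round(1),np.round(ce,1),st[i],W.round(4),((W[:2]-A)@ex).round(4),((W[:2]-A)@ey).round(4))
```

```text
top
 -94   0  18  48  47  46  11  12  11  12  16  20  12  11  13  12  11  13  13  17  17  11  17  42  42  .    0
 -74   0  22  48  48  49  13  20  29  43  19  17  13  13  14  13  10  13  12  16  17  13  21  42  43   4   0
 -56   0  26  48  48  47  15  11  12  12  14  24  12  12  12  13  11  12  13  19  23  14  16  44  43   4   0
 -37   0  20  48  49  49  12  11  12  13  12  19  13  10  11  13  13  11  12  16  18  13  14  43  43   3  -1
 -20   1  29  48  48  48  13  11  12  14  16  26  13  13  13  14  11  12  13  17  20  14  15  43  42   2   0
   0   0  21  49  48  50  31  28  43  49  51  50  49  49  51  48  49  50  52  49  48  49  46  43  44  .    0
  37   1  20  48  48  47  13  11  14   9  12  17  13  12  13  13  11  12  12  14  17  13  19  43  40   2   1
  56   0  21  48  48  50  15  12  14  11  13  27  12  13  13  15  12  14  12  19  25  12  19  43  41  .    0
  74   0  29  47  49  48  18  30  29  42  18  18  10  11  13  13  13  13  13  14  18  13  23  44  42   4   0
  94   4  18  49  49  48  11  12  12  15  16  19  14  12  12  12  14  13  13  17  20  11  18  43  41   5   0
[288.3
[... 897 characters left out ...]
  13   0
  37   3  .   47  47  47  34   9  11  11  11  18  15  12  10  11  11  12  11  11  17  12  11  41  43   1   0
  56   4  .   44  45  47  34  13  13  17  19  15  15  10  12  11  11  12  12  12  18  13  12  41  43   4  -1
  74   4  .   47  47  48  35  12  24  41  30  17  14  12  12  12  10  12  12  10  16  13   9  41  43   9   0
  94   1  .   48  47  47  37  12  .   .   10  .   12  10  12  11  11  12  10  11  23  11  13  43  42   8   0
[263.2 214.3] [262.3 214.7] [ 4  2  6  7 19] [ 0.511  -0.0939  0.048 ] -0.0757 -0.0763
[275.9 196.5] [275.  196.7] [ 5  2  5  6 16] [ 0.4967 -0.021   0.048 ] -0.076 -0.0021
[287.9 179.7] [286.9 180.1] [ 5  3  5  5 12] [0.4831 0.051  0.048 ] -0.0758 0.0712
```

```bash
cat > sticks.py <<'E'
from h import *
def run(only=None):
  c=cam('top');s=cam('scene')
  W={'a':{'top':(365,400,205,255),'scene':(172,222,255,300),'z':.020},'b':{'top':(112,142,228,275),'scene':(315,352,117,148),'z':.018}}
  for k,w in W.items():
    for n,q in(('top',c),('scene',s)):
      x0,x1,y0,y1=w[n]; R=q['img'][y0:y1,x0:x1]; H=cv2.cvtColor(R,cv2.COLOR_BGR2HSV)
      o=cv2.inRange(H,(5,130,100),(20,255,255))
      d=cv2.inRange(H,(0,0,0),(180,255,48) if k=='b' else (180,255,60)) 
      if k=='a': d=cv2.bitwise_and(d,cv2.bitwise_not(cv2.inRange(H,(100,120,0),(130,255,255))))
      m=cv2.morphologyEx(o|d,cv2.MORPH_CLOSE,np.ones((3,3)))
      N,l,st,ce=cv2.connectedComponentsWithStats(m); i=1+np.argmax(st[1:,4])
      vis=R.copy(); vis[l==i]=(0,255,0); cv2.imwrite(f'pics/m_{k}_{n}.png',cv2.resize(np.hstack([R,vis]),None,fx=6,fy=6,interpolation=cv2.INTER_NEAREST))
      v,u=np.nonzero(l==i); P=plane(q,np.c_[u+x0,v+y0],w['z'])[:,:2]
      (cx,cy),(a,b),ang=cv2.minAreaRect((P*1000).astype(np.float32)); box=cv2.boxPoints(((cx,cy),(a,b),ang))
      oc=plane(q,[[np.nonzero(o)[1].mean()+x0,np.nonzero(o)[0].mean()+y0]],w['z'])[0,:2]*1000
      e=(oc-[cx,cy]);  mu=P.mean(0)*1000; _,_,V=np.linalg.svd(P*1000-mu,full_matrices=False); v0=V[0]*np.sign(V[0]@e)
      print(k,n,'rect c',round(cx,1),round(cy,1),'size',round(a),round(b),'mean',mu.round(1),'orange',oc.round(1),'axis deg',np.degrees(np.arctan2(v0[1],v0[0])).round(1),'len along',np.ptp((P*1000-mu)@v0).round(0))
run()
E
python3 sticks.py
```

```text
a top rect c 493.1 -343.3 size 106 29 mean [ 495.8 -344.3] orange [ 535.6 -346. ] axis deg -0.0 len along 106.0
a scene rect c 498.6 -345.8 size 107 27 mean [ 500.4 -345. ] orange [ 533.6 -344.8] axis deg 0.8 len along 107.0
b top rect c 445.7 345.1 size 30 98 mean [445.6 345. ] orange [484.3 338.6] axis deg -9.3 len along 98.0
b scene rect c 449.6 343.1 size 31 105 mean [448.9 342.5] orange [482.1 339. ] axis deg -9.6 len along 106.0
```

```bash
python3 -m crank '[[[54,3.4,14,0,0],[54,3.4,14,0,0],[54,3.4,14,0,0],[54,3.4,14,0,0],[54,3.4,14,0,0],[54,3.4,14,0,0],[0,0,0,8,0],[0,0,0,8,0],[0,0,0,7.6,0],[0,0,0,0,0]]]'
cat > st.py <<'E'
from h import *
import sys
from scipy.spatial.transform import Rotation as Ro
o=bot.get_obs(); R=Ro.from_quat(o['tool_rot']).as_matrix(); p=o['eef_pos']
psi=np.degrees(np.arctan2(R[1,0],R[0,0]))
print('t',round(o['clock'],2),'p',(p*1000).round(1),'psi',psi.round(2),'tilt',R[:,2].round(3),'w',round(o['grip_width']*1000,1),'f',o['ft_force'].round(1),'m',o['ft_torque'].round(2))
if len(sys.argv)>3:
    tgt=np.array([float(v) for v in sys.argv[1:4]]); 
    print('tool shift mm',(R.T@(tgt-p*1000)).round(1), 'turn',round(psi-float(sys.argv[4]),2) if len(sys.argv)>4 else '')
E
python3 st.py 506 -344.5 100 0.4
```

```text
clock: 1.75
eef_pos: [0.5186, -0.3423, 0.1433]
tool_rot: [1.0, -0.004, -0.0, 0.002]
ft_force: [-0.4, -0.1, -0.4]
grip_width: 0.0855
t 1.75 p [ 518.6 -342.3  143.3] psi -0.4 tilt [-0.    -0.004 -1.   ] w 85.5 f [-0.4 -0.1 -0.4] m [-0.    0.03 -0.02]
tool shift mm [-12.6   2.1  43.3] turn -0.8
```

```bash
python3 -m crank '[[[-12.6,2,35,-0.8,0],[0,0,40,0,0],[0,0,40,0,0],[0,0,0,0,0]]]'; python3 st.py 506 -344.5 7 0.4
python3 - <<'E'
from h import *
a=cam('top');b=cam('scene')
A=cv2.resize(a['img'][190:270,340:420],None,fx=5,fy=5);B=cv2.resize(b['img'][240:320,160:240],None,fx=5,fy=5)
cv2.imwrite('pics/g1.png',np.hstack([A,B]))
E
```

```text
clock: 2.25
eef_pos: [0.5069, -0.3461, 0.0274]
tool_rot: [1.0, 0.008, 0.002, 0.003]
ft_force: [-0.1, -0.1, 0.2]
grip_width: 0.0851
t 2.25 p [ 506.9 -346.1   27.4] psi 0.92 tilt [ 0.003 -0.006 -1.   ] w 85.1 f [-0.1 -0.1  0.2] m [ 0.06  0.1  -0.06]
tool shift mm [-0.9 -1.8 20.4] turn 0.52
```

View pics/g1.png

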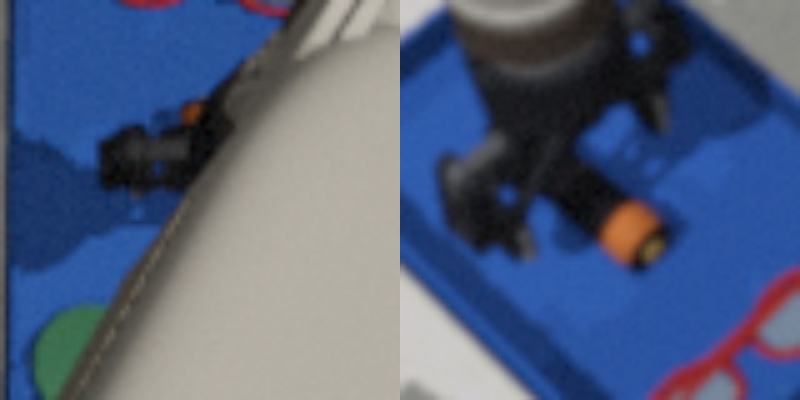

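```bash
python3 -m crank '[[[-0.9,-1.8,20,0.5,0],[0,0,0,0,80],[0,0,0,0,255],[0,0,0,0,255],[0,0,0,0,255],[0,0,0,0,255],[0,0,0,0,255]]]'; python3 st.py 506 -344.5 7 0.4
```

```text
clock: 3.22
eef_pos: [0.5156, -0.3507, 0.0217]
tool_rot: [1.0, 0.004, 0.012, 0.01]
ft_force: [0.0, -0.3, -0.8]
grip_width: 0.0264
t 3.23 p [ 515.6 -350.7   21.7] psi 0.53 tilt [ 0.025 -0.02  -0.999] w 26.4 f [ 0.  -0.3 -0.8] m [ 0.01 -0.03 -0.  ]
tool shift mm [-9.9 -6.5 14.4] turn 0.13
```

```bash
python3 - <<'E'
from h import *
a=cam('top');b=cam('scene')
A=cv2.resize(a['img'][190:270,340:420],None,fx=5,fy=5);B=cv2.resize(b['img'][240:320,160:240],None,fx=5,fy=5)
cv2.imwrite('pics/g2.png',np.hstack([A,B]))
E
python3 st.py
```

```text
t 3.33 p [ 515.6 -350.7   21.6] psi 0.53 tilt [ 0.025 -0.02  -0.999] w 25.8 f [ 0.6  0.2 -1.8] m [ 0.02 -0.03  0.05]
```

View pics/g2.png

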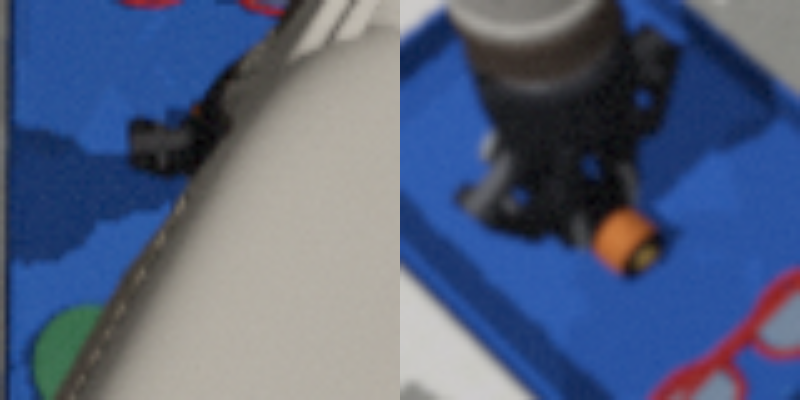

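```bash
python3 -m crank '[[[0,0,0,0,255]]]'; python3 st.py;python3 -m crank '[[[0,0,0,0,255]]]'; python3 st.py
```

```text
clock: 3.45
eef_pos: [0.5156, -0.3507, 0.0215]
tool_rot: [1.0, 0.005, 0.012, 0.01]
ft_force: [0.6, -0.5, 0.2]
grip_width: 0.0265
t 3.45 p [ 515.6 -350.7   21.5] psi 0.53 tilt [ 0.025 -0.02  -0.999] w 26.5 f [ 0.6 -0.5  0.2] m [ 0.08 -0.    0.02]
clock: 3.58
eef_pos: [0.5156, -0.3507, 0.0215]
tool_rot: [1.0, 0.005, 0.012, 0.01]
ft_force: [0.5, -0.4, -1.3]
grip_width: 0.0263
t 3.58 p [ 515.6 -350.7   21.5] psi 0.53 tilt [ 0.025 -0.02  -0.999] w 26.3 f [ 0.5 -0.4 -1.3] m [0.06 0.02 0.05]
```

```bash
python3 -m crank '[[[0,0,0,0,0],[0,0,0,0,0],[0,0,0,0,0],[0,0,0,0,0]]]'; python3 st.py 506 -344.5 10 0.4
python3 - <<'E'
from h import *
a=cam('top');b=cam('scene')
A=cv2.resize(a['img'][190:270,340:420],None,fx=5,fy=5);B=cv2.resize(b['img'][240:320,160:240],None,fx=5,fy=5)
cv2.imwrite('pics/g3.png',np.hstack([A,B]))
E
```

```text
clock: 4.08
eef_pos: [0.5159, -0.351, 0.0221]
tool_rot: [1.0, 0.004, 0.013, 0.01]
ft_force: [0.1, -0.1, 0.1]
grip_width: 0.0856
t 4.08 p [ 515.9 -351.    22.1] psi 0.53 tilt [ 0.025 -0.021 -0.999] w 85.6 f [ 0.1 -0.1  0.1] m [0.03 0.01 0.02]
tool shift mm [-10.1  -6.8  11.7] turn 0.13
```

View pics/g3.png

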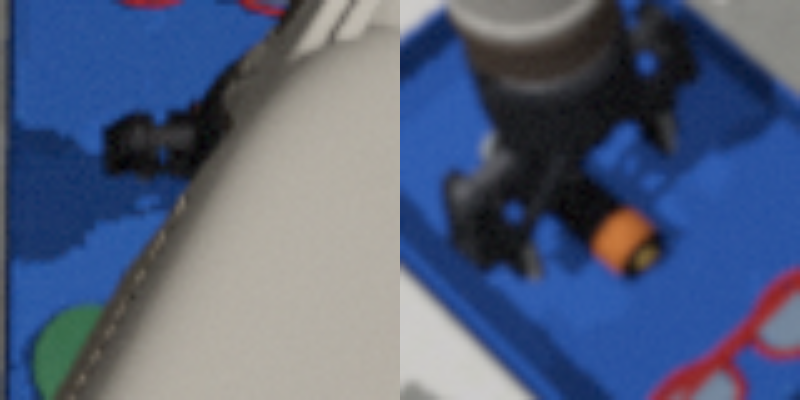

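```bash
python3 -m crank '[[[-10,-3,8,0,0]]]'; python3 -m crank '[[[0,0,0,0,0]]]';python3 -m crank '[[[0,0,0,0,110]]]';python3 -m crank '[[[0,0,0,0,110]]]'; python3 st.py 506 -344.5 10 0.4
```

```text
clock: 4.3
eef_pos: [0.5073, -0.3489, 0.0145]
tool_rot: [1.0, 0.005, 0.014, 0.011]
ft_force: [-0.1, -0.4, 0.8]
grip_width: 0.0853
clock: 4.42
eef_pos: [0.5061, -0.3482, 0.0137]
tool_rot: [1.0, 0.005, 0.013, 0.01]
ft_force: [-0.2, 0.5, -0.8]
grip_width: 0.0856
clock: 4.55
eef_pos: [0.5067, -0.3486, 0.0142]
tool_rot: [1.0, 0.004, 0.013, 0.011]
ft_force: [-0.4, 0.5, 0.2]
grip_width: 0.0696
clock: 4.68
eef_pos: [0.5071, -0.3488, 0.0145]
tool_rot: [1.0, 0.005, 0.013, 0.011]
ft_force: [-0.7, -0.2, 0.2]
grip_width: 0.0514
t 4.67 p [ 507.1 -348.8   14.5] psi 0.54 tilt [ 0.027 -0.022 -0.999] w 51.4 f [-0.7 -0.2  0.2] m [ 0.04  0.08 -0.  ]
tool shift mm [-1.2 -4.4  4.3] turn 0.14
```

```bash
for i in 1 2 3 4; do python3 -m crank '[[[0,0,0,0,255]]]' | egrep 'eef|force|width'; done; python3 st.py 506 -344.5 10 0.4
```

```text
eef_pos: [0.5076, -0.349, 0.0148]
ft_force: [-1.0, -5.2, 0.8]
grip_width: 0.0322
eef_pos: [0.5079, -0.3493, 0.0152]
ft_force: [-1.0, -0.3, 1.3]
grip_width: 0.0275
eef_pos: [0.5079, -0.3492, 0.0152]
ft_force: [0.6, -0.5, -0.1]
grip_width: 0.0275
eef_pos: [0.5079, -0.3493, 0.0152]
ft_force: [0.5, -0.2, 0.5]
grip_width: 0.0278
t 5.17 p [ 507.9 -349.3   15.2] psi 0.54 tilt [ 0.028 -0.023 -0.999] w 27.8 f [ 0.5 -0.2  0.5] m [ 0.01  0.07 -0.02]
tool shift mm [-2.  -4.9  5. ] turn 0.14
```

```bash
python3 -m crank '[[[0,0,-20,0,255],[0,0,-20,0,255],[0,0,-20,0,255],[0,0,0,0,255]]]'; python3 st.py
python3 - <<'E'
from h import *
a=cam('top');b=cam('scene')
A=cv2.resize(a['img'][180:260,340:420],None,fx=5,fy=5);B=cv2.resize(b['img'][220:300,160:240],None,fx=5,fy=5)
cv2.imwrite('pics/g4.png',np.hstack([A,B]))
E
```

```text
clock: 5.68
eef_pos: [0.5044, -0.3463, 0.0734]
tool_rot: [1.0, 0.005, 0.012, 0.009]
ft_force: [-0.1, 0.4, -1.9]
grip_width: 0.0279
t 5.67 p [ 504.4 -346.3   73.4] psi 0.55 tilt [ 0.023 -0.019 -1.   ] w 27.9 f [-0.1  0.4 -1.9] m [ 0.05 -0.02 -0.01]
```

View pics/g4.png

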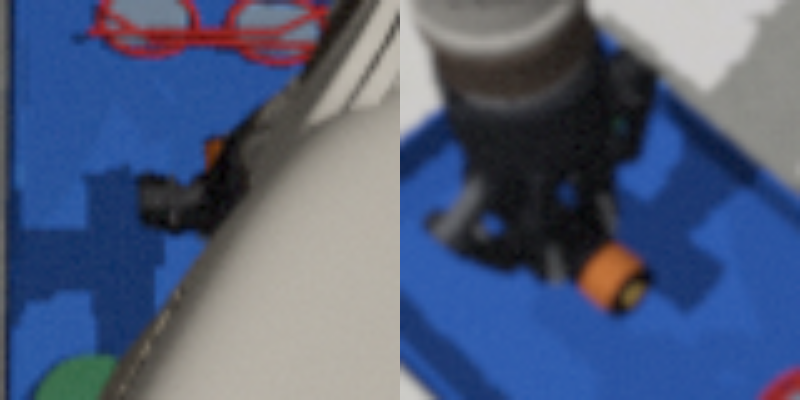

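Run:
```python
from h import *
b=cam('scene')
o,d=ray(b,[[206.4,278.4],[202,275.5]])
for y in(-.343,-.3465,-.350): print(y,(o+d*((y-o[1])/d[:,1])[:,None]).round(4).tolist())
print(deproj(b,[[206,278],[202,274],[201,277]]).round(4))
```

```text
-0.343 [[0.5447, -0.343, 0.0713], [0.5283, -0.343, 0.0663]]
-0.3465 [[0.5504, -0.3465, 0.0835], [0.5342, -0.3465, 0.0786]]
-0.35 [[0.5561, -0.35, 0.0957], [0.5401, -0.35, 0.0909]]
[[ 0.5476 -0.3456  0.0808]
 [ 0.5361 -0.3465  0.0888]
 [ 0.5401 -0.3538  0.0887]]
```

```bash
cat > ch.py <<'E'
# usage: ch.py lx ly z  -> tool shift to reach charger-local target (mm), also prints current local pose
from h import *
import sys
from scipy.spatial.transform import Rotation as Ro
yaw=np.radians(10.83);Rc=np.array([[np.cos(yaw),-np.sin(yaw),0],[np.sin(yaw),np.cos(yaw),0],[0,0,1]]);A=np.array([570.9,-4.7,0])
o=bot.get_obs();R=Ro.from_quat(o['tool_rot']).as_matrix();p=o['eef_pos']*1000
psi=np.degrees(np.arctan2(R[1,0],R[0,0]))
print('t',round(o['clock'],2),'local',(Rc.T@(p-A)).round(1),'psi',psi.round(2),'tiltloc',(Rc.T@R[:,2]).round(3),'w',round(o['grip_width']*1000,1),'floc',(Rc.T@o['ft_force']).round(1),'m',(Rc.T@o['ft_torque']).round(2))
if len(sys.argv)>3:
    t=Rc@np.array([float(v) for v in sys.argv[1:4]])+A
    print('shift',(R.T@(t-p)).round(1),'turn',round(psi-10.83,2),'world',t.round(1))
E
python3 ch.py -113 -74 110
```

```text
t 5.83 local [-131.  -321.6   70.8] psi 0.54 tiltloc [ 0.016 -0.019 -1.   ] w 27.4 floc [-0.3 -0.2 -2.6] m [ 0.02  0.02 -0.05]
shift [ -25.7 -246.1  -43.6] turn -10.29 world [473.8 -98.6 110. ]
```

```bash
python3 -m crank '[[[0,0,-45,0,255],[-5,-49,0,0,255],[-5,-49,0,0,255],[-5,-49,0,0,255],[-5,-49,0,0,255],[-5,-49,0,0,255],[0,0,0,-10.3,255],[0,0,0,0,255]]]'; python3 ch.py -113 -74 90
python3 - <<'E'
from h import *
a=cam('top');b=cam('scene')
A=cv2.resize(a['img'][180:300,220:340],None,fx=3.3,fy=3.3);B=cv2.resize(b['img'][120:240,190:310],None,fx=3.3,fy=3.3)
cv2.imwrite('pics/g5.png',np.hstack([A,B]))
E
```

```text
clock: 6.82
eef_pos: [0.469, -0.0908, 0.1033]
tool_rot: [0.995, 0.095, 0.002, 0.005]
ft_force: [-1.0, 0.3, -2.1]
grip_width: 0.0275
t 6.83 local [-116.2  -65.4  103.3] psi 10.96 tiltloc [ 0.004 -0.01  -1.   ] w 27.5 floc [-0.9  0.5 -2.1] m [ 0.03  0.01 -0.  ]
shift [ 3.2  8.5 13.4] turn 0.13 world [473.8 -98.6  90. ]
```

View pics/g5.png

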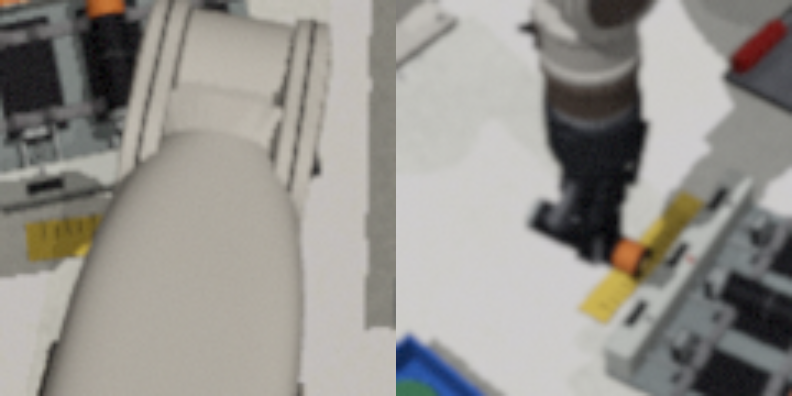

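```bash
python3 -m crank '[[[3,8,20,0,255],[0,0,20,0,255],[0,0,0,0,255]]]'; python3 ch.py -113 -74 50; for i in 1 2 3; do python3 -m crank '[[[0,0,4,0,255]]]'|egrep 'eef|force'; done;  python3 ch.py -113 -74 50
```

```text
clock: 7.3
eef_pos: [0.4743, -0.1016, 0.0622]
tool_rot: [0.996, 0.089, 0.003, 0.005]
ft_force: [0.4, 0.8, -1.3]
grip_width: 0.0275
t 7.3 local [-113.1  -77.    62.2] psi 10.25 tiltloc [ 0.004 -0.01  -1.   ] w 27.5 floc [ 0.5  0.7 -1.3] m [ 0.02 -0.03  0.01]
shift [ 0.  -3.1 12.1] turn -0.58 world [473.8 -98.6  50. ]
eef_pos: [0.475, -0.1023, 0.0587]
ft_force: [-0.1, -0.1, 0.7]
eef_pos: [0.4743, -0.1025, 0.0563]
ft_force: [-11.1, 3.3, 19.8]
eef_pos: [0.4736, -0.1027, 0.0545]
ft_force: [-9.7, 0.9, 16.4]
t 7.67 local [-114.   -78.    54.5] psi 10.03 tiltloc [ 0.004 -0.011 -1.   ] w 27.9 floc [-9.4  2.7 16.4] m [0.54 1.57 0.07]
shift [ 0.9 -4.1  4.5] turn -0.8 world [473.8 -98.6  50. ]
```

```bash
for i in 1 2 3; do python3 -m crank '[[[0,0,4,0,255]]]'|egrep 'eef|force'; done;  python3 ch.py -113 -74 44
python3 - <<'E'
from h import *
b=cam('scene')
B=cv2.resize(b['img'][150:230,210:310],None,fx=7,fy=7)
cv2.imwrite('pics/g6.png',B)
E
```

```text
eef_pos: [0.4729, -0.1029, 0.053]
ft_force: [-8.6, 1.4, 17.9]
eef_pos: [0.4723, -0.103, 0.0516]
ft_force: [-8.9, 1.2, 16.0]
eef_pos: [0.4718, -0.1032, 0.0502]
ft_force: [-8.7, 1.7, 16.9]
t 8.05 local [-115.9  -78.1   50.2] psi 9.9 tiltloc [ 0.005 -0.012 -1.   ] w 27.7 floc [-8.2  3.3 16.9] m [0.67 1.3  0.06]
shift [ 2.8 -4.2  6.2] turn -0.93 world [473.8 -98.6  44. ]
```

View pics/g6.png

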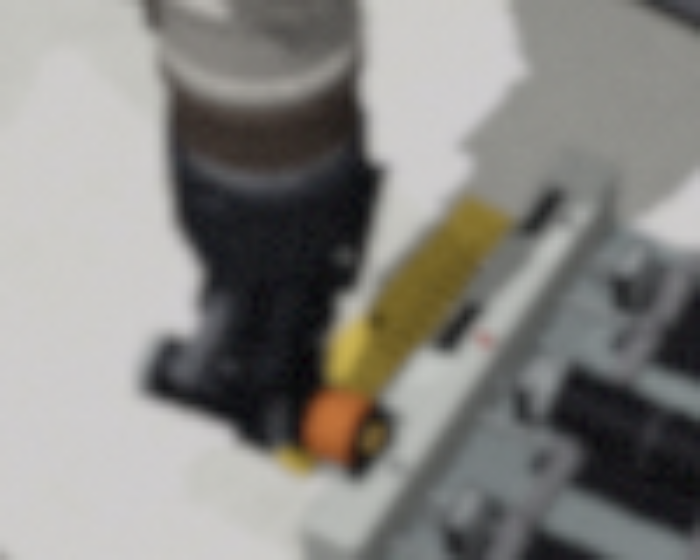

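```bash
for i in 1 2 3 4; do python3 -m crank '[[[0,0,6,0,255]]]'|egrep 'eef|force'; done;  python3 ch.py -113 -74 44
python3 - <<'E'
from h import *
b=cam('scene')
B=cv2.resize(b['img'][150:230,210:310],None,fx=7,fy=7)
cv2.imwrite('pics/g7.png',B)
E
```

```text
eef_pos: [0.4706, -0.1035, 0.0464]
ft_force: [-10.7, 0.2, 17.1]
eef_pos: [0.4694, -0.1037, 0.0426]
ft_force: [-8.7, 0.4, 16.0]
eef_pos: [0.4679, -0.104, 0.0385]
ft_force: [-9.1, -0.1, 14.2]
eef_pos: [0.467, -0.1043, 0.0352]
ft_force: [-15.0, 3.3, 41.9]
t 8.6 local [-120.8  -78.3   35.2] psi 9.71 tiltloc [ 0.001 -0.013 -1.   ] w 28.0 floc [-14.1   6.   41.9] m [1.09 2.33 0.16]
shift [ 7.7 -4.3 -8.8] turn -1.12 world [473.8 -98.6  44. ]
```

View pics/g7.png

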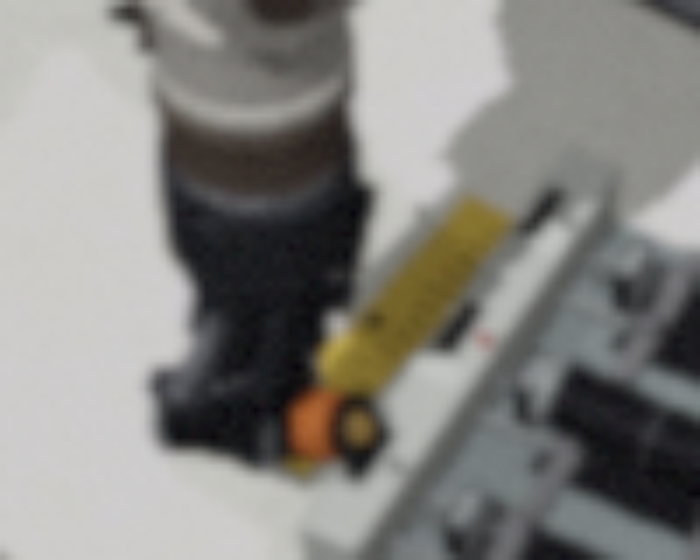

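```bash
python3 -m crank '[[[0,0,-15,0,255],[0,0,-20,0,255],[0,0,-20,0,255],[0,0,0,0,255]]]';  python3 ch.py -113 -74 90
python3 - <<'E'
from h import *
b=cam('scene');a=cam('top')
B=cv2.resize(b['img'][130:230,200:300],None,fx=5,fy=5)
cv2.imwrite('pics/g8.png',B)
E
```

```text
clock: 9.15
eef_pos: [0.4682, -0.1043, 0.0951]
tool_rot: [0.996, 0.083, 0.004, 0.007]
ft_force: [0.6, 0.1, -1.9]
grip_width: 0.0278
t 9.15 local [-119.5  -78.6   95.1] psi 9.56 tiltloc [ 0.007 -0.016 -1.   ] w 27.8 floc [ 0.6 -0.  -1.9] m [ 0.02 -0.05  0.  ]
shift [ 6.4 -4.8  5.1] turn -1.27 world [473.8 -98.6  90. ]
```

View pics/g8.png

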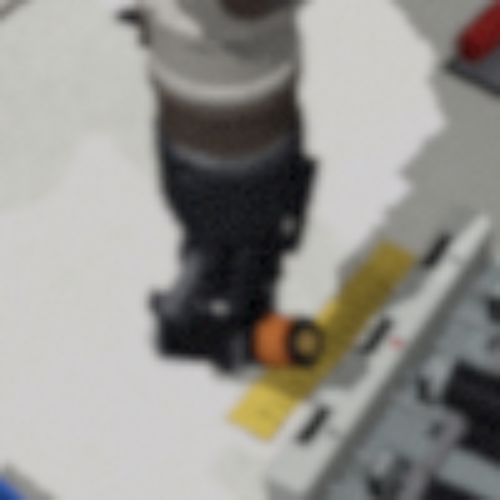

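```bash
cat > tip.py <<'E'
# tip.py u v ly : intersect scene ray with charger-local plane y=ly
from h import *
import sys
yaw=np.radians(10.83);Rc=np.array([[np.cos(yaw),-np.sin(yaw),0],[np.sin(yaw),np.cos(yaw),0],[0,0,1]]);A=np.array([570.9,-4.7,0])
b=cam('scene');u,v,ly=map(float,sys.argv[1:4])
o,d=ray(b,[[u,v]]);o=Rc.T@(o*1000-A);d=Rc.T@d[0];print((o+d*(ly-o[1])/d[1]).round(1)); 
P=deproj(b,[[u,v]])[0]*1000; print('depth',(Rc.T@(P-A)).round(1))
E
python3 tip.py 261.6 198.4 -78
```

```text
[-75.4 -78.  124.1]
depth [-76.8 -75.7 120.7]
```

```bash
python3 ch.py 40 -74 90; python3 -m crank '[[[40,-1,0,-1.2,255],[40,-1,0,0,255],[40,-1,0,0,255],[39,-1,0,0,255],[0,0,0,0,255],[0,0,0,0,255]]]';  python3 ch.py 40 -74 56
python3 - <<'E'
from h import *
b=cam('scene');a=cam('top')
cv2.imwrite('pics/g9.png',np.hstack([cv2.resize(b['img'][160:260,230:330],None,fx=4,fy=4),cv2.resize(a['img'][140:240,230:330],None,fx=4,fy=4)]))
E
```

```text
t 9.3 local [-121.6  -77.7   92.6] psi 9.57 tiltloc [ 0.002 -0.013 -1.   ] w 27.5 floc [ 0.5  1.4 -2.5] m [ 0.01  0.02 -0.  ]
shift [161.5  -7.2   2.8] turn -1.26 world [624.1 -69.9  90. ]
clock: 10.05
eef_pos: [0.6191, -0.0697, 0.0821]
tool_rot: [0.996, 0.093, -0.007, 0.005]
ft_force: [-0.3, 0.6, -1.4]
grip_width: 0.0275
t 10.05 local [ 35.2 -72.9  82.1] psi 10.69 tiltloc [-0.015 -0.008 -1.   ] w 27.5 floc [-0.2  0.6 -1.4] m [ 0.02 -0.03  0.03]
shift [ 5.2  0.9 26. ] turn -0.14 world [624.1 -69.9  56. ]
```

View pics/g9.png

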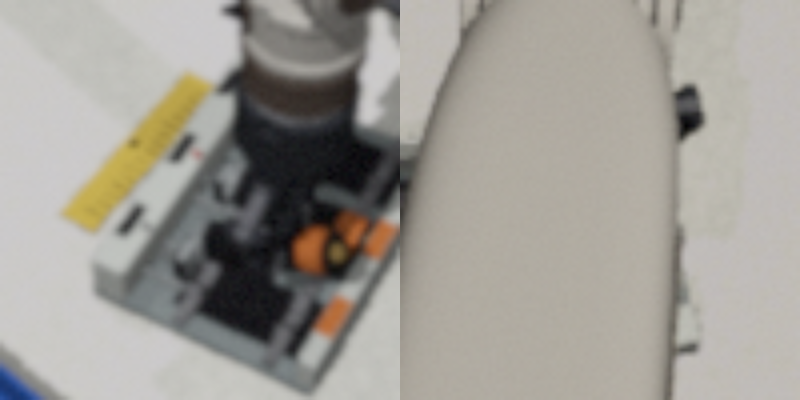

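```bash
python3 -m crank '[[[6,0,6,0,255],[0,0,7,0,255],[0,0,7,0,255]]]'; python3 -m crank '[[[0,0,0,0,255]]]'|grep force;  python3 ch.py 40 -74 56
python3 - <<'E'
from h import *
b=cam('scene');a=cam('top')
cv2.imwrite('pics/g10.png',cv2.resize(b['img'][190:260,240:330],None,fx=7,fy=7))
E
```

```text
clock: 10.52
eef_pos: [0.6241, -0.0697, 0.0626]
tool_rot: [0.996, 0.092, -0.006, 0.005]
ft_force: [-0.4, 0.7, -2.8]
grip_width: 0.0275
ft_force: [0.2, 0.2, -2.2]
t 10.65 local [ 39.1 -73.7  61.5] psi 10.58 tiltloc [-0.015 -0.008 -1.   ] w 27.9 floc [ 0.2  0.2 -2.2] m [-0.03 -0.06  0.03]
shift [1.  0.3 5.5] turn -0.25 world [624.1 -69.9  56. ]
```

View pics/g10.png

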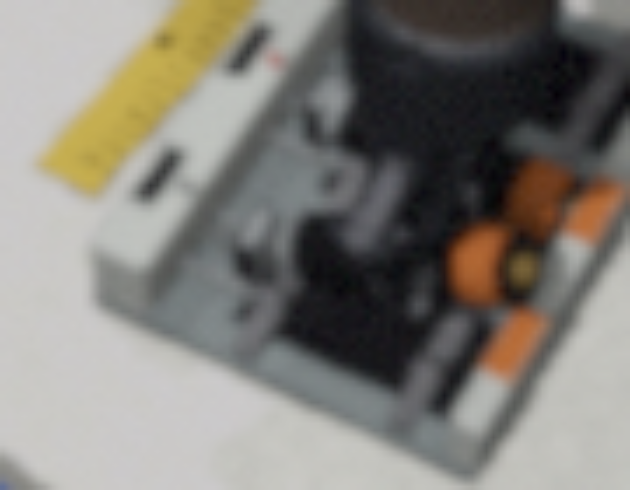

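```bash
python3 tip.py 314.9 228.3 -74; python3 -m crank '[[[1,0,3,0,255],[0,0,3,0,255],[0,0,0,0,255]]]'|egrep 'eef|force'; python3 ch.py 20 -74 56
```

```text
[ 83.8 -74.   92.2]
depth [ 84.2 -75.3  94.2]
eef_pos: [0.6256, -0.0696, 0.0569]
ft_force: [-0.7, 0.6, -1.2]
t 11.18 local [ 41.5 -74.1  56.9] psi 10.59 tiltloc [-0.012 -0.009 -1.   ] w 27.8 floc [-0.5  0.7 -1.2] m [-0.02  0.01  0.04]
shift [-21.5   0.    1.1] turn -0.24 world [604.4 -73.6  56. ]
```

```bash
for i in 1 2 3; do python3 -m crank '[[[-5,0,0,0,255]]]'|egrep 'eef|force'; done; python3 ch.py 20 -74 56
```

```text
eef_pos: [0.6209, -0.0705, 0.057]
ft_force: [-0.3, -0.7, -1.0]
eef_pos: [0.6155, -0.0715, 0.057]
ft_force: [-0.0, 0.6, -2.3]
eef_pos: [0.6108, -0.0724, 0.0573]
ft_force: [1.3, 0.8, -1.7]
t 11.55 local [ 26.4 -74.   57.3] psi 10.61 tiltloc [-0.01  -0.009 -1.   ] w 28.0 floc [ 1.4  0.5 -1.7] m [ 0.04 -0.57  0.03]
shift [-6.4  0.   1.4] turn -0.22 world [604.4 -73.6  56. ]
```

```bash
for i in 1 2 ; do python3 -m crank '[[[-4,0,0,0,255]]]'|egrep 'eef|force'; done; python3 ch.py 20 -74 56;  for i in 1 2 ; do python3 -m crank '[[[0,0,4,0,255]]]'|egrep 'eef|force'; done; python3 ch.py 20 -74 56
python3 - <<'E'
from h import *
b=cam('scene');a=cam('top')
cv2.imwrite('pics/g11.png',cv2.resize(b['img'][190:260,240:330],None,fx=7,fy=7))
E
```

```text
eef_pos: [0.6077, -0.0731, 0.058]
ft_force: [2.7, 0.3, -2.6]
eef_pos: [0.6049, -0.0737, 0.0588]
ft_force: [4.0, 0.2, -1.6]
t 11.8 local [ 20.4 -74.1  58.8] psi 10.62 tiltloc [-0.004 -0.01  -1.   ] w 27.6 floc [ 3.9 -0.6 -1.6] m [ 0.06 -1.01 -0.04]
shift [-0.4 -0.2  2.8] turn -0.21 world [604.4 -73.6  56. ]
eef_pos: [0.6064, -0.0737, 0.0563]
ft_force: [4.4, 2.2, 4.4]
eef_pos: [0.6079, -0.0739, 0.0535]
ft_force: [2.5, 1.2, 5.6]
t 12.05 local [ 23.3 -74.9  53.5] psi 10.64 tiltloc [ 0.003 -0.012 -1.   ] w 27.5 floc [2.7 0.7 5.6] m [ 0.08 -0.28  0.02]
shift [-3.3 -0.8 -2.5] turn -0.19 world [604.4 -73.6  56. ]
```

View pics/g11.png

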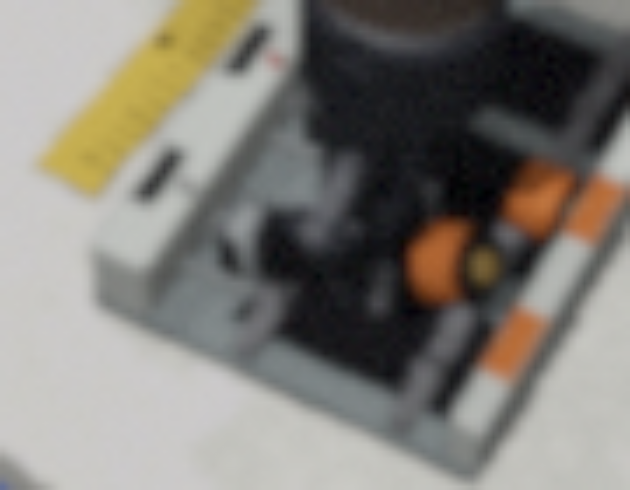

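```bash
for i in 1 2 3 4; do python3 -m crank '[[[-2.5,0,5,0,255]]]'|egrep 'force'; python3 ch.py|cut -c1-70;  done
```

```text
ft_force: [4.9, 2.9, 10.3]
t 12.28 local [ 23.2 -75.8  50.5] psi 10.64 tiltloc [ 0.008 -0.014 -1.
ft_force: [4.8, 4.7, 11.1]
t 12.4 local [ 23.6 -76.1  47.7] psi 10.66 tiltloc [ 0.015 -0.015 -1. 
ft_force: [5.2, 4.8, 10.5]
t 12.53 local [ 24.2 -76.3  45.2] psi 10.68 tiltloc [ 0.021 -0.015 -1.
ft_force: [5.4, 3.2, 12.3]
t 12.65 local [ 25.1 -76.4  42.8] psi 10.72 tiltloc [ 0.029 -0.016 -0.
```

```bash
python3 - <<'E'
from h import *
b=cam('scene');a=cam('top')
cv2.imwrite('pics/g12.png',cv2.resize(b['img'][190:260,240:330],None,fx=7,fy=7))
E
```

```text
(no output)
```

View pics/g12.png

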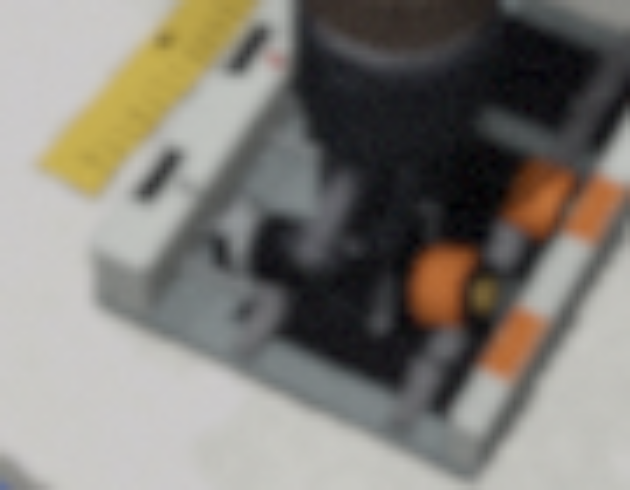

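```bash
for i in 1 2 3 4; do python3 -m crank '[[[-4.5,-1,6,0,255]]]'|egrep 'force'; python3 ch.py|cut -c1-80;  done;  python3 - <<'E'
from h import *
b=cam('scene');a=cam('top')
cv2.imwrite('pics/g13.png',cv2.resize(b['img'][190:260,240:330],None,fx=7,fy=7))
E
```

```text
ft_force: [8.3, 2.8, 13.8]
t 12.88 local [ 25.9 -76.1  40.5] psi 10.77 tiltloc [ 0.04  -0.018 -0.999] w 27.
ft_force: [6.5, 3.2, 13.2]
t 13.0 local [ 27.1 -76.1  38.2] psi 10.82 tiltloc [ 0.052 -0.02  -0.998] w 27.9
ft_force: [5.9, 2.7, 12.7]
t 13.12 local [ 28.3 -76.1  36. ] psi 10.87 tiltloc [ 0.063 -0.023 -0.998] w 27.
ft_force: [6.3, 2.2, 12.1]
t 13.25 local [ 29.5 -76.2  33.6] psi 10.92 tiltloc [ 0.075 -0.025 -0.997] w 27.
```

View pics/g13.png

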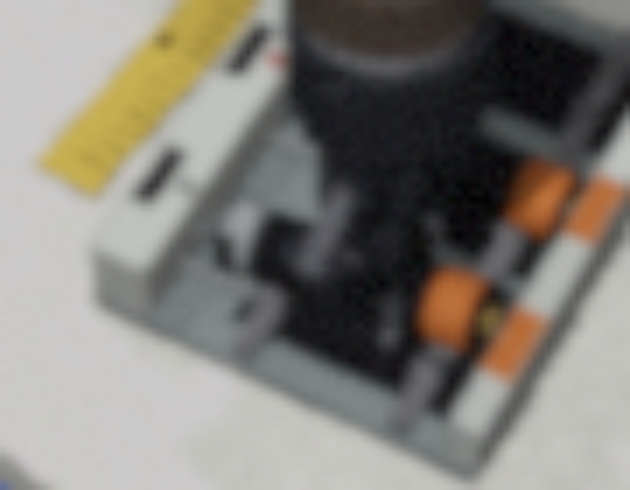

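```bash
python3 tip.py 310 235.4 -75; python3 ch.py
```

```text
[ 73.4 -75.   51.7]
depth [ 73.5 -75.5  52.4]
t 13.4 local [ 29.4 -76.2  33.6] psi 10.92 tiltloc [ 0.075 -0.025 -0.997] w 27.4 floc [7.7 1.4 9.9] m [ 0.16 -1.11 -0.05]
```

```bash
for i in 1 2 3; do python3 -m crank '[[[-6,0,0,0,255]]]'|egrep 'force'; python3 ch.py|cut -c1-80;  done
```

```text
ft_force: [4.6, 2.4, 2.8]
t 13.53 local [ 27.3 -76.2  35.6] psi 10.98 tiltloc [ 0.083 -0.026 -0.996] w 27.
ft_force: [7.0, 2.2, 0.4]
t 13.65 local [ 23.7 -76.2  36.4] psi 11.02 tiltloc [ 0.088 -0.026 -0.996] w 27.
ft_force: [7.4, 2.9, 0.5]
t 13.78 local [ 20.3 -76.1  36.9] psi 11.06 tiltloc [ 0.093 -0.026 -0.995] w 27.
```

```bash
for i in 1 2 3; do python3 -m crank '[[[-1,0,6,0,255]]]'|egrep 'force'; python3 ch.py|cut -c1-80;  done;python3 - <<'E'
from h import *
b=cam('scene');a=cam('top')
cv2.imwrite('pics/g14.png',cv2.resize(b['img'][190:260,240:330],None,fx=7,fy=7))
E
```

```text
ft_force: [4.7, 3.1, 9.7]
t 13.9 local [ 22.7 -76.4  32.9] psi 11.1 tiltloc [ 0.099 -0.027 -0.995] w 27.5 
ft_force: [6.1, 4.0, 8.7]
t 14.03 local [ 25.1 -76.4  29.2] psi 11.14 tiltloc [ 0.105 -0.027 -0.994] w 27.
ft_force: [4.1, 3.2, 9.0]
t 14.15 local [ 27.2 -76.3  25.4] psi 11.18 tiltloc [ 0.111 -0.027 -0.994] w 27.
```

View pics/g14.png

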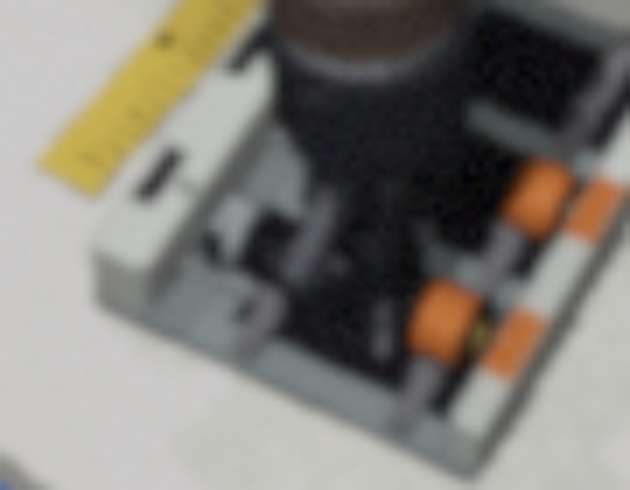

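```bash
python3 tip.py 308.6 237.7 -75; for i in 1 2 ; do python3 -m crank '[[[-3,0,5,0,255]]]'|egrep 'force'; python3 ch.py|cut -c1-80;  done;python3 - <<'E'
from h import *
b=cam('scene');a=cam('top')
cv2.imwrite('pics/g15.png',cv2.resize(b['img'][190:260,240:330],None,fx=7,fy=7))
E
```

```text
[ 70.3 -75.   37.9]
depth [ 70.9 -76.7  40.7]
ft_force: [-5.4, 4.5, 31.7]
t 14.43 local [ 28.4 -76.1  23.2] psi 11.24 tiltloc [ 0.118 -0.026 -0.993] w 27.
ft_force: [-10.2, 4.1, 36.9]
t 14.55 local [ 28.8 -76.1  23. ] psi 11.35 tiltloc [ 0.125 -0.027 -0.992] w 27.
```

View pics/g15.png

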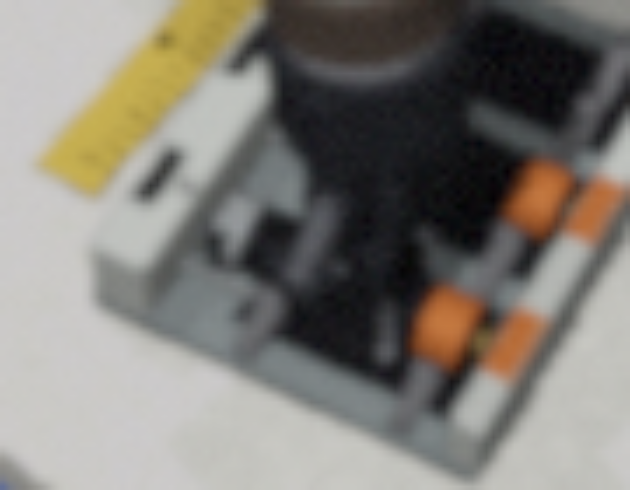

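```bash
python3 -m crank '[[[0,0,-1,0,255],[0,0,0,0,130],[0,0,0,0,130],[0,0,0,0,130]]]'; python3 ch.py
python3 - <<'E'
from h import *
b=cam('scene');a=cam('top')
cv2.imwrite('pics/g16.png',cv2.resize(b['img'][190:260,240:330],None,fx=7,fy=7))
E
```

```text
clock: 15.15
eef_pos: [0.6102, -0.0744, 0.0228]
tool_rot: [0.993, 0.098, 0.061, 0.008]
ft_force: [0.1, 0.1, -0.8]
grip_width: 0.0415
t 15.15 local [ 25.5 -75.8  22.8] psi 11.32 tiltloc [ 0.119 -0.027 -0.993] w 41.5 floc [ 0.2  0.1 -0.8] m [-0.02  0.17  0.01]
```

View pics/g16.png

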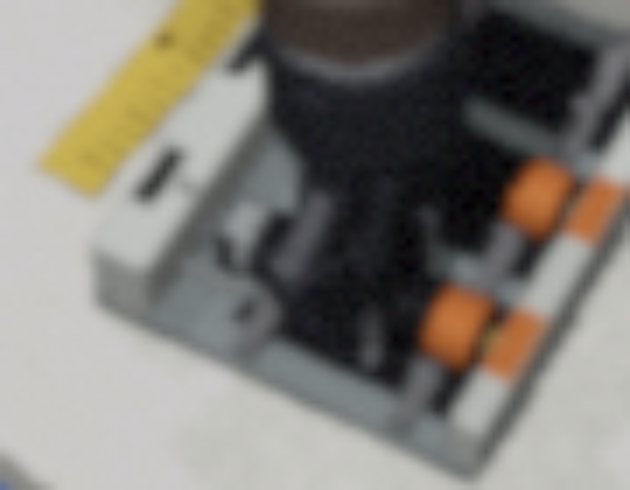

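```bash
python3 -m crank '[[[2,0,-20,0,130],[2,0,-25,0,130],[0,0,-40,0,130],[0,0,-30,0,130],[-40,-30,0,0,0],[-40,-30,0,0,0],[-40,-30,0,0,0],[-40,-30,0,0,0],[0,0,0,0,0]]]'; python3 ch.py
python3 - <<'E'
from h import *
b=cam('scene');a=cam('top')
cv2.imwrite('pics/g17.png',np.hstack([cv2.resize(b['img'][180:260,240:330],None,fx=5,fy=5),cv2.resize(a['img'][160:240,230:310],None,fx=5,fy=5)]))
E
```

```text
clock: 16.38
eef_pos: [0.4125, 0.0146, 0.1141]
tool_rot: [0.994, 0.097, 0.056, 0.007]
ft_force: [0.9, -0.9, 0.9]
grip_width: 0.0859
t 16.38 local [-151.9   48.7  114.1] psi 11.18 tiltloc [ 0.11  -0.025 -0.994] w 85.9 floc [ 0.7 -1.1  0.9] m [ 0.06  0.05 -0.  ]
```

View pics/g17.png

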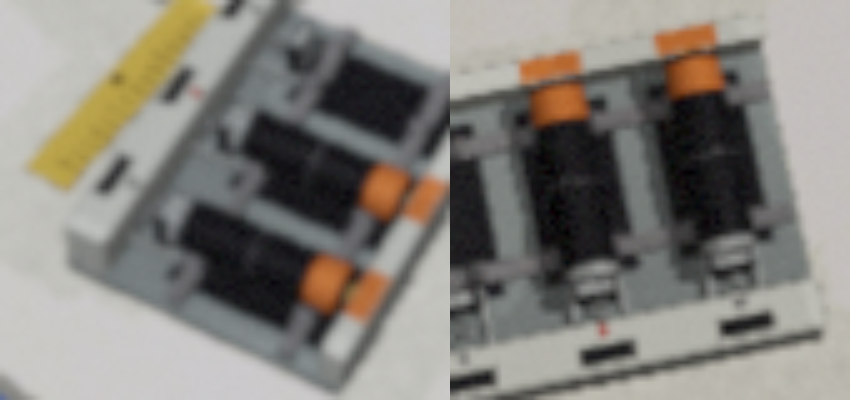

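```bash
cat > prof.py <<'E'
from h import *
yaw=np.radians(10.83);Rc=np.array([[np.cos(yaw),-np.sin(yaw),0],[np.sin(yaw),np.cos(yaw),0],[0,0,1]]);A=np.array([570.9,-4.7,0])
for n in('top','scene'):
    q=cam(n); v,u=np.mgrid[0:420,0:560]; L=(deproj(q,np.c_[u.ravel(),v.ravel()])*1000-A)@Rc
    for y0 in(-74,0,74):
        r=[]
        for x in range(-44,92,6):
            b=(abs(L[:,0]-x)<4)&(abs(L[:,1]-y0)<6); r.append('%3d'%np.percentile(L[b,2],75) if b.any() else ' . ')
        b=(abs(L[:,0]-19)<45)&(abs(L[:,1]-y0)<25)&(L[:,2]>40)
        print(n,'%4d'%y0,' '.join(r),'ymean',L[b,1].mean().round(1) if b.any() else '')
E
python3 prof.py
```

```text
top  -74  44  50  50  51  50  52  52  52  54  53  54  54  53  53  54  53  56  55  55  47  44  44  .  ymean -74.4
top    0  45  50  51  51  51  50  51  52  52  53  51  51  52  51  51  51  50  51  50  45  45  46  .  ymean -0.9
top   74  36  45  45  18  19  15  13  14  13  14  14  13  13  13  15  19  19  14  14  43  45  44  42 ymean 
scene  -74  42  44  48  49  50  50  50  50  50  51  51  50  52  52  52  54  54  53  54  53  45  44  41 ymean -80.3
scene    0  43  42  50  50  50  50  50  50  49  49  48  49  49  49  48  51  49  47  47  50  46  45  40 ymean -6.0
scene   74  27  39  43  37  19  18  15  12  12  13  10  13  14  13  13  13  19  19  12  11  41  42  42 ymean
```

```bash
python3 ch.py 52 -74 85; python3 -m crank '[[[51,30.5,0,0,255],[51,30.5,0,0,255],[51,30.5,0,0,255],[50,30.5,0,0,255],[0,0,20,0,255],[0,0,0,0,255]]]' | egrep 'width'; python3 ch.py 52 -74 60
```

```text
t 16.57 local [-145.4   46.5  116.3] psi 11.05 tiltloc [ 0.118 -0.027 -0.993] w 85.4 floc [-0.1 -0.5 -0.1] m [0.01 0.1  0.02]
shift [191.9 119.7  57.6] turn 0.22 world [635.9 -67.6  85. ]
grip_width: -0.0002
t 17.32 local [ 69.1 -85.2 119.9] psi 10.78 tiltloc [ 0.119 -0.028 -0.992] w -0.2 floc [-0.8  1.  -1.6] m [0.02 0.16 0.02]
shift [-24.2 -12.8  57.1] turn -0.05 world [635.9 -67.6  60. ]
```

```bash
python3 -m crank '[[[-12,-6,15,0,255],[-12,-6,20,0,255],[0,0,10,0,255],[0,0,0,0,255]]]' | egrep 'width'; python3 ch.py 52 -74 58
```

```text
grip_width: -0.0001
t 17.82 local [ 53.1 -76.5  73.6] psi 10.7 tiltloc [ 0.124 -0.03  -0.992] w -0.1 floc [-0.6  0.4  0.2] m [ 0.07  0.11 -0.02]
shift [-3.  -2.9 15.2] turn -0.13 world [635.9 -67.6  58. ]
```

```bash
python3 -m crank '[[[-3,-3,7,0,255],[0,0,6,0,255],[0,0,0,0,255]]]' | egrep 'force'; python3 ch.py 52 -74 50; for i in 1 2 3; do python3 -m crank '[[[-0.5,0,4,0,255]]]' | egrep 'force';python3 ch.py|cut -c1-50; done
```

```text
ft_force: [-0.1, -0.1, 0.1]
t 18.2 local [ 53.8 -74.4  61.7] psi 10.7 tiltloc [ 0.128 -0.032 -0.991] w 0.1 floc [-0.1 -0.1  0.1] m [ 0.02  0.09 -0.01]
shift [-3.2 -0.8 11.4] turn -0.13 world [635.9 -67.6  50. ]
ft_force: [-0.0, -0.1, -0.5]
t 18.32 local [ 54.5 -74.8  58.2] psi 10.71 tiltlo
ft_force: [-1.2, -0.1, 2.1]
t 18.45 local [ 54.6 -74.9  54.1] psi 10.71 tiltlo
ft_force: [-3.6, 2.1, 15.3]
t 18.57 local [ 55.3 -75.1  50.6] psi 10.72 tiltlo
```

```bash
for i in 1 2; do python3 -m crank '[[[-1,0,4,0,255]]]' | egrep 'force';python3 ch.py|cut -c1-50; done; python3 -m crank '[[[0,0,-20,0,255],[0,0,-30,0,255],[0,0,-30,0,255],[-50,-25,0,0,255],[-50,-25,0,0,0],[-50,-25,0,0,0],[-40,-25,0,0,0],[0,0,0,0,0]]]' | egrep 'eef'; python3 prof.py;  python3 - <<'E'
from h import *
b=cam('scene');a=cam('top')
cv2.imwrite('pics/g18.png',np.hstack([cv2.resize(b['img'][180:260,240:330],None,fx=5,fy=5),cv2.resize(a['img'][160:240,230:310],None,fx=5,fy=5)]))
E
```

```text
ft_force: [-13.9, 2.8, 32.0]
t 18.7 local [ 55.6 -75.   50. ] psi 10.73 tiltloc
ft_force: [-12.1, 2.8, 25.0]
t 18.82 local [ 55.6 -75.   50.2] psi 10.75 tiltlo
eef_pos: [0.4194, -0.0034, 0.101]
top  -74  44  49  51  51  50  50  52  48  51  51  51  51  52  52  49  50  49  51  51  47  44  44  .  ymean -74.3
top    0  44  49  50  50  52  52  53  51  51  51  51  51  53  50  50  51  50  49  50  47  44  45  .  ymean -1.0
top   74  38  44  43  19  19  16  14  17  16  14  14  13  14  13  16  19  19  17  14  44  44  44  .  ymean 
scene  -74  43  43  50  50  50  48  49  49  50  50  50  49  49  49  48  49  49  49  49  49  45  44  42 ymean -79.7
scene    0  42  45  49  49  49  49  48  49  49  48  49  49  49  50  50  49  50  49  50  48  43  44  42 ymean -6.0
scene   74  27  41  42  38  19  20  13  13  13  12  12  13  13  12  13  13  18  16  13  12  43  43  42 ymean
```

View pics/g18.png

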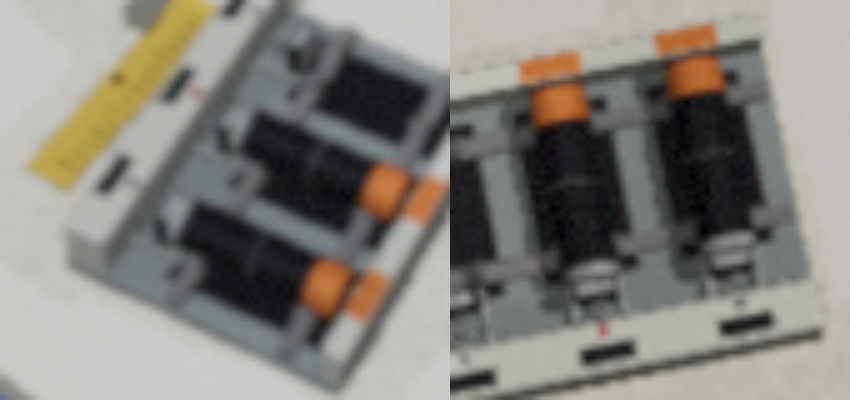

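```bash
python3 meas.py | egrep "top \[2[1-7]|scene \[3[0-4]"
```

```text
top [272 165  11   5  31] [276.7 167.3] z43 [ 0.6624 -0.0625  0.043 ] depth [ 0.6624 -0.0625  0.0427]
top [244 171  11   5  31] [249.3 172.7] z43 [0.6484 0.0111 0.043 ] depth [0.6485 0.0111 0.0425]
top [275 171  10   8  61] [279.1 174.5] z43 [ 0.6422 -0.0687  0.043 ] depth [ 0.641  -0.0687  0.0479]
top [217 176  11   5  32] [222.2 178.1] z43 [0.6346 0.084  0.043 ] depth [0.6338 0.0836 0.0462]
top [247 177  11   8  68] [251.5 180.3] z43 [0.6273 0.0051 0.043 ] depth [0.624  0.0042 0.0564]
scene [337 133   8   8  41] [340.  136.3] z43 [0.4947 0.3143 0.043 ] depth [0.4867 0.3298 0.0269]
scene [332 199   6   6  20] [334.8 201.7] z43 [0.6386 0.0803 0.043 ] depth [0.6382 0.0813 0.0417]
scene [313 213   9  10  64] [316.4 217.5] z43 [6.315e-01 4.000e-04 4.300e-02] depth [ 0.633  -0.0023  0.0472]
scene [322 217   6   6  21] [324.3 219.4] z43 [0.6524 0.0092 0.043 ] depth [0.6521 0.0098 0.0421]
scene [301 232   9  11  67] [304.7 236.7] z43 [ 0.6458 -0.0724  0.043 ] depth [ 0.648  -0.076   0.0496]
scene [310 235   6   8  28] [312.6 238.5] z43 [ 0.6657 -0.063   0.043 ] depth [ 0.6639 -0.0598  0.0374]
```

```bash
python3 -m crank '[[[14,-47,0,0,0],[14,-47,0,0,0],[14,-47,0,0,0],[14,-47,0,0,0],[14,-47,0,0,0],[14,-47,0,0,0],[14,-40,0,0,0],[0,0,0,10,0],[0,0,0,10,0],[0,0,0,0,0],[0,0,0,0,0]]]'|grep eef; python3 st.py 453.5 343.5 60 -9.4
```

```text
eef_pos: [0.5162, 0.1169, 0.116]
t 21.5 p [516.2 116.9 116. ] psi 7.67 tilt [ 0.098  0.171 -0.98 ] w 85.2 f [-0.2 -0.5  0.1] m [-0.19  0.07  0.  ]
tool shift mm [ -38.4 -222.    87.6] turn 17.07
```

Run:
```python
from h import *
o=bot.get_obs(); print(o['joint_pos'].round(3),o['joint_vel'].round(3),o['ft_force'].round(1))
b=cam('scene');cv2.imwrite('pics/g19.png',b['img'])
```

```text
[ 0.133  0.291 -0.263  0.896  0.157  3.14 ] [-0.021  0.011  0.013  0.002 -0.007 -0.001] [-0.2 -0.5  0.1]
```

View pics/g19.png

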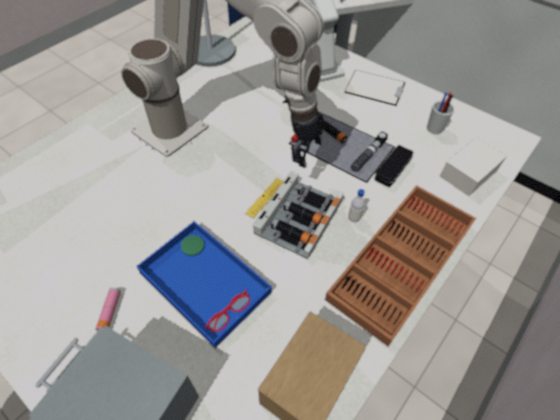

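```bash
python3 -m crank '[[[0,0,0,-10.6,0],[0,0,0,-10.6,0],[0,0,0,-10.6,0],[0,0,0,-10.6,0],[0,0,0,-10.6,0],[0,0,0,-10.6,0],[0,0,0,-10.6,0],[0,0,0,-10.6,0],[0,0,0,-10.6,0],[0,0,0,-10.6,0],[0,0,0,-10.6,0],[0,0,0,-10.6,0]]]'|grep eef; python3 st.py 453.5 343.5 60 170.6; python3 -c "
from h import *; print(bot.get_obs()['joint_pos'].round(3))"
```

```text
eef_pos: [0.5142, 0.1331, 0.1161]
t 23.05 p [514.2 133.1 116.1] psi 137.82 tilt [ 0.095  0.174 -0.98 ] w 85.2 f [ 0.2 -0.3  0. ] m [-0.15  0.17  0.03]
tool shift mm [183.4 100.6  85.8] turn -32.78
[ 0.164  0.293 -0.26   0.894  0.157  0.915]
```

```bash
python3 -m crank '[[[0,0,0,-10.6,0],[0,0,0,-10.6,0],[0,0,0,-10.6,0],[0,0,0,0,0]]]'|grep eef; python3 st.py 453.5 343.5 70 170.6
```

```text
eef_pos: [0.5133, 0.1384, 0.1162]
t 23.55 p [513.3 138.4 116.2] psi 169.48 tilt [ 0.094  0.175 -0.98 ] w 85.4 f [ 0.3 -0.8  0.7] m [-0.17  0.11  0.01]
tool shift mm [ 98.9 179.7  75.5] turn -1.12
```

```bash
python3 -m crank '[[[24,44,18,-1,0],[24,44,18,0,0],[24,44,18,0,0],[24,44,18,0,0],[0,0,0,0,0],[0,0,0,0,0]]]'|grep eef; python3 st.py 453.5 343.5 30 170.6;  python3 -c "
from h import *; print(bot.get_obs()['joint_pos'].round(3))"
python3 - <<'E'
from h import *
b=cam('scene');a=cam('top')
cv2.imwrite('pics/g20.png',np.hstack([cv2.resize(b['img'][90:170,290:370],None,fx=5,fy=5),cv2.resize(a['img'][210:290,90:170],None,fx=5,fy=5)]))
E
```

```text
eef_pos: [0.4527, 0.3478, 0.0725]
t 24.3 p [452.7 347.8  72.5] psi 169.74 tilt [ 0.098  0.176 -0.979] w 85.1 f [-0.2  0.2  0.2] m [-0.17  0.02  0.03]
tool shift mm [  1.3 -12.1  40.9] turn -0.86
[ 0.608  0.374 -0.275  0.739  0.089  0.789]
```

View pics/g20.png

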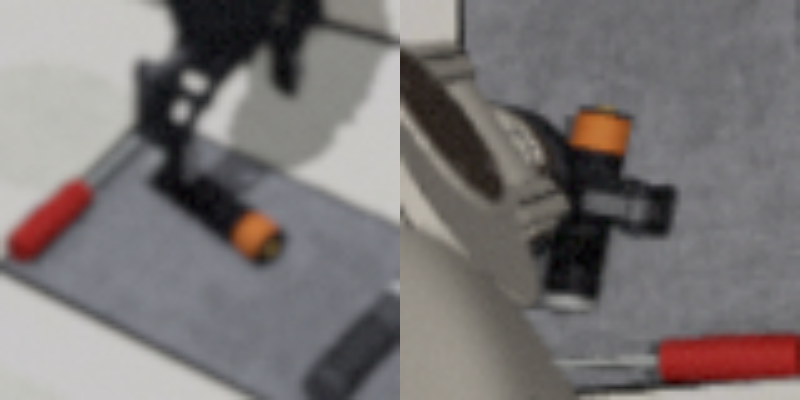

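```bash
python3 -m crank '[[[1,-5,18,-0.8,0],[0,-5,18,0,0],[0,0,0,0,0]]]'|grep eef; python3 st.py 453.5 343.5 13.5 170.6
python3 - <<'E'
from h import *
b=cam('scene');a=cam('top')
cv2.imwrite('pics/g21.png',np.hstack([cv2.resize(b['img'][90:170,290:370],None,fx=5,fy=5),cv2.resize(a['img'][210:290,90:170],None,fx=5,fy=5)]))
E
```

```text
eef_pos: [0.4572, 0.3408, 0.0365]
t 24.77 p [457.2 340.8  36.5] psi 170.0 tilt [ 0.102  0.177 -0.979] w 85.4 f [-0.4  0.3  0.1] m [-0.19  0.13  0.  ]
tool shift mm [ 5.7 -2.4 22.6] turn -0.6
```

View pics/g21.png

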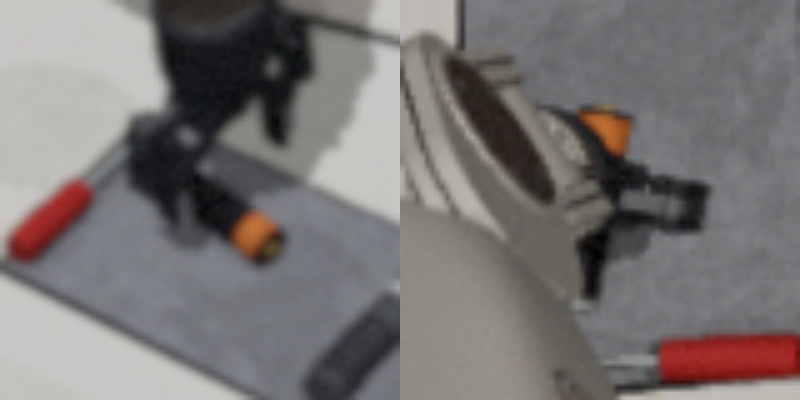

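```bash
python3 -m crank '[[[3,-1,11,-0.5,0],[3,-1,11,0,0],[0,0,0,0,0]]]'|grep -E 'eef|force'; python3 st.py 453.5 343.5 13.5 170.6;  python3 -m crank '[[[0,0,0,0,110],[0,0,0,0,110]]]' |grep -E 'eef|force|width'; for i in 1 2 3 4; do python3 -m crank '[[[0,0,0,0,255]]]' | egrep 'eef|force|width'; done; python3 st.py 453 343 13 170
```

```text
eef_pos: [0.4554, 0.3455, 0.0161]
ft_force: [-0.4, -1.1, -0.3]
t 25.25 p [455.4 345.5  16.1] psi 170.48 tilt [ 0.107  0.181 -0.978] w 85.6 f [-0.4 -1.1 -0.3] m [-0.18  0.16  0.04]
tool shift mm [ 1.7 -2.7  2. ] turn -0.12
eef_pos: [0.4553, 0.3458, 0.0161]
ft_force: [-0.1, 0.8, -0.4]
grip_width: 0.0519
eef_pos: [0.4555, 0.3458, 0.0163]
ft_force: [-0.6, -0.9, 0.1]
grip_width: 0.0323
eef_pos: [0.4556, 0.3459, 0.0168]
ft_force: [-1.0, -0.9, 0.3]
grip_width: 0.0275
eef_pos: [0.4556, 0.3459, 0.0168]
ft_force: [0.6, -0.0, -1.6]
grip_width: 0.0276
eef_pos: [0.4556, 0.3459, 0.0167]
ft_force: [-0.9, 0.2, 0.2]
grip_width: 0.0274
t 26.0 p [455.6 345.9  16.7] psi 170.5 tilt [ 0.108  0.181 -0.978] w 27.4 f [-0.9  0.2  0.2] m [-0.2   0.13 -0.01]
tool shift mm [ 2.3 -3.9  2.8] turn 0.5
```

```bash
python3 -m crank '[[[0,0,-30,0,255],[0,0,-35,0,255],[0,0,-35,0,255],[0,0,0,0,255]]]'|grep -E 'eef|force|width'; python3 st.py 446 46.8 100 190.83;  python3 - <<'E'
from h import *
b=cam('scene');a=cam('top')
cv2.imwrite('pics/g22.png',np.hstack([cv2.resize(b['img'][70:170,270:370],None,fx=4,fy=4),cv2.resize(a['img'][190:290,90:190],None,fx=4,fy=4)]))
E
```

```text
eef_pos: [0.443, 0.3261, 0.1142]
ft_force: [-0.2, -0.4, -2.3]
grip_width: 0.0274
t 26.5 p [443.  326.1 114.2] psi 170.52 tilt [ 0.103  0.177 -0.979] w 27.4 f [-0.2 -0.4 -2.3] m [-0.21  0.07  0.05]
tool shift mm [ -47.8 -273.3  -35.3] turn -20.31
```

View pics/g22.png

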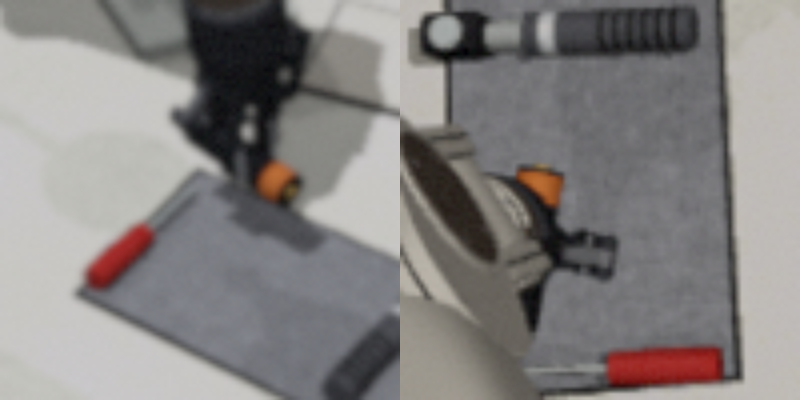

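```bash
python3 -m crank '[[[-8,-45,-6,0,255],[-8,-45,-6,0,255],[-8,-45,-6,0,255],[-8,-45,-6,0,255],[-8,-45,-6,0,255],[-6,-36,-4,0,255],[0,0,0,-10.2,255],[0,0,0,-10.2,255],[0,0,0,0,255],[0,0,0,0,255]]]'|grep -E 'eef|force|width'; sed -i "s/psi-10.83/(psi-190.83+180)%360-180/" ch.py; python3 ch.py -113 74 75; python3 -c "
from h import *; print(bot.get_obs()['joint_pos'].round(3))"
```

```text
eef_pos: [0.434, 0.0492, 0.0801]
ft_force: [-0.4, 0.1, -2.2]
grip_width: 0.0271
t 27.85 local [-124.4   78.7   80.1] psi -168.76 tiltloc [ 0.099  0.153 -0.983] w 27.1 floc [-0.4  0.2 -2.2] m [-0.22  0.15 -0.05]
shift [-10.8  -5.7   5.4] turn 0.41 world [446.   46.7  75. ]
[-0.004  0.205 -0.489  0.809  0.169 -0.203]
```

```bash
python3 -m crank '[[[-11,-7,8,0.4,255],[0,-1,6,0,255],[0,0,0,0,255]]]'|grep -E 'force'; python3 ch.py -113 74 56;  python3 - <<'E'
from h import *
b=cam('scene');a=cam('top')
cv2.imwrite('pics/g23.png',np.hstack([cv2.resize(b['img'][130:230,210:310],None,fx=4,fy=4),cv2.resize(a['img'][170:270,190:290],None,fx=4,fy=4)]))
E
```

```text
ft_force: [-0.4, -0.6, -1.7]
t 28.23 local [-111.    73.1   64.3] psi -169.28 tiltloc [ 0.097  0.153 -0.983] w 27.5 floc [-0.6 -0.5 -1.7] m [-0.2   0.14  0.  ]
shift [ 2.8 -0.4  8.1] turn -0.11 world [446.   46.7  56. ]
```

View pics/g23.png

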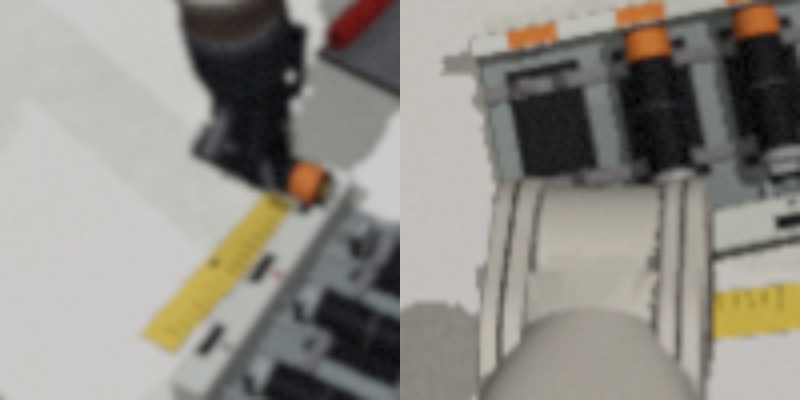

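```bash
for i in 1 2 3 4 5; do python3 -m crank '[[[0.4,-0.7,5,0,255]]]'|egrep 'force'; python3 ch.py|cut -c1-75; done
```

```text
ft_force: [-5.6, -1.9, 12.1]
t 28.45 local [-110.    73.1   60.3] psi -169.27 tiltloc [ 0.1    0.152 -0.
ft_force: [-13.7, -4.3, 23.7]
t 28.57 local [-111.3   73.6   56.5] psi -169.28 tiltloc [ 0.098  0.154 -0.
ft_force: [-12.1, -1.4, 18.9]
t 28.7 local [-112.8   74.2   52.9] psi -169.3 tiltloc [ 0.097  0.155 -0.98
ft_force: [-10.7, -4.8, 18.9]
t 28.82 local [-114.3   74.7   49.4] psi -169.32 tiltloc [ 0.096  0.156 -0.
ft_force: [-9.9, -1.6, 16.6]
t 28.95 local [-115.7   75.2   45.8] psi -169.34 tiltloc [ 0.095  0.157 -0.
```

```bash
python3 -m crank '[[[0,0,-15,0,255],[0,0,-20,0,255],[0,0,-15,0,255],[0,0,0,0,255]]]'|grep force;  python3 ch.py 40 74 90
python3 - <<'E'
from h import *
b=cam('scene');a=cam('top')
cv2.imwrite('pics/g24.png',cv2.resize(b['img'][110:210,220:320],None,fx=5,fy=5))
E
```

```text
ft_force: [-0.4, 0.4, -1.6]
t 29.45 local [-121.5   67.4   96.3] psi -169.35 tiltloc [ 0.095  0.157 -0.983] w 27.3 floc [-0.4  0.4 -1.6] m [-0.21  0.1  -0.  ]
shift [-160.1    3.6   22.6] turn -0.18 world [596.3  75.5  90. ]
```

View pics/g24.png

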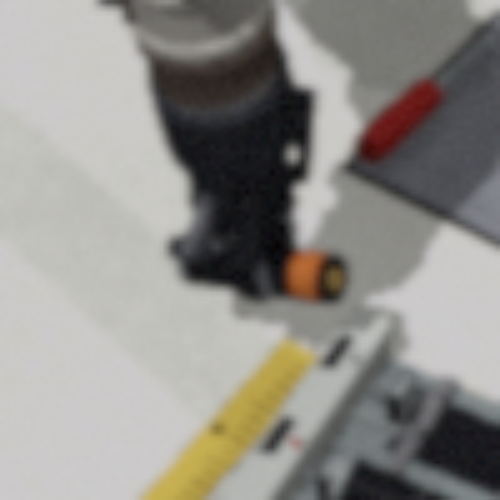

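```bash
python3 tip.py 287.2 165.2 67
```

```text
[-75.1  67.  117.6]
depth [-73.9  64.5 120.6]
```

```bash
python3 -m crank '[[[-40,1,3,-0.2,255],[-40,1,3,0,255],[-40,1,3,0,255],[-36,1,3,0,255],[0,0,0,0,255],[0,0,0,0,255]]]'|grep force;  python3 ch.py 40 74 60
python3 - <<'E'
from h import *
b=cam('scene');a=cam('top')
cv2.imwrite('pics/g25.png',np.hstack([cv2.resize(b['img'][130:230,250:350],None,fx=4,fy=4),cv2.resize(a['img'][140:240,190:290],None,fx=4,fy=4)]))
E
```

```text
ft_force: [0.0, -0.5, -2.1]
t 30.35 local [32.3 75.5 88.9] psi -169.12 tiltloc [ 0.078  0.16  -0.984] w 27.2 floc [-0.1 -0.5 -2.1] m [-0.2   0.15 -0.06]
shift [-5.4 -6.2 28.8] turn 0.05 world [596.3  75.5  60. ]
```

View pics/g25.png

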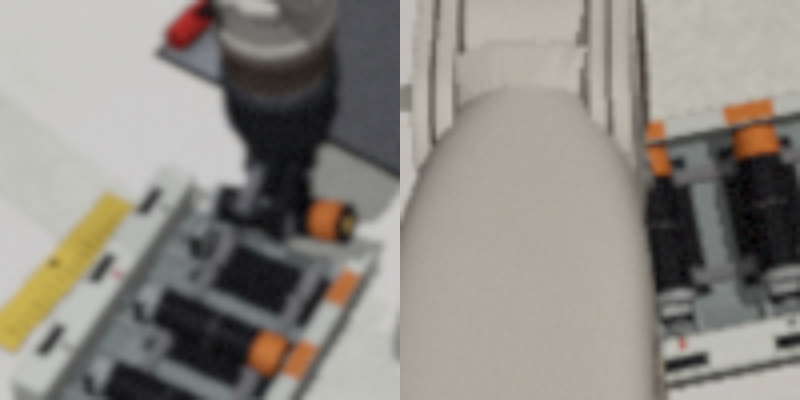

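```bash
python3 -m crank '[[[-4,-2,9,0,255],[-3,-2,9,0,255],[0,-1,8,0,255],[0,0,0,0,255]]]'|grep force;  python3 ch.py 41 75 50
python3 - <<'E'
from h import *
b=cam('scene');a=cam('top')
cv2.imwrite('pics/g26.png',cv2.resize(b['img'][150:220,260:350],None,fx=7,fy=7))
E
```

```text
ft_force: [-0.2, 0.4, -1.5]
t 30.95 local [40.  74.3 61.6] psi -169.18 tiltloc [ 0.077  0.16  -0.984] w 27.1 floc [-0.1  0.4 -1.5] m [-0.2   0.1  -0.03]
shift [-0.1 -1.1 11.6] turn -0.01 world [597.1  76.7  50. ]
```

View pics/g26.png

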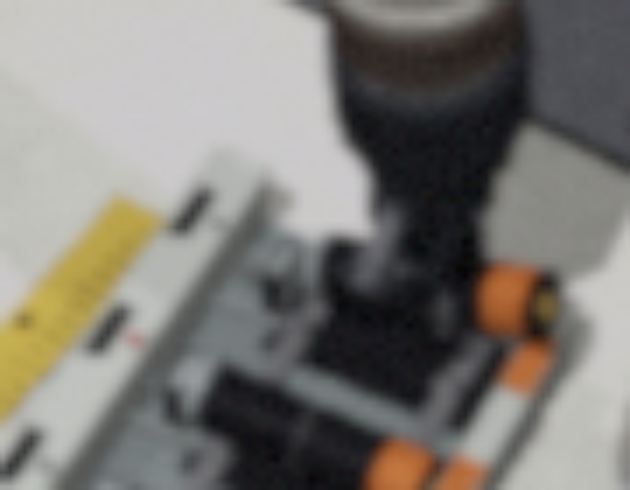

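```bash
python3 tip.py 337.9 192.9 73; python3 -m crank '[[[0,-0.5,5,0,255],[0,-0.5,5,0,255],[0,0,0,0,255]]]'|grep force;  python3 ch.py 41 75 50; for i in 1 2 3; do python3 -m crank '[[[5,0,0.4,0,255]]]'|egrep 'force'; python3 ch.py|cut -c1-75; done
```

```text
[85.5 73.  83. ]
depth [85.9 71.5 84.8]
ft_force: [-0.3, 0.4, -2.3]
t 31.48 local [42.3 74.8 53. ] psi -169.18 tiltloc [ 0.081  0.159 -0.984] w 26.9 floc [-0.2  0.4 -2.3] m [-0.19  0.11  0.  ]
shift [ 1.5 -0.2  2.9] turn -0.01 world [597.1  76.7  50. ]
ft_force: [6.9, 2.1, 0.3]
t 31.6 local [39.5 74.7 53. ] psi -169.17 tiltloc [ 0.085  0.159 -0.984] w 
ft_force: [8.4, 2.0, -1.8]
t 31.73 local [38.6 74.5 54.3] psi -169.18 tiltloc [ 0.095  0.159 -0.983] w
ft_force: [6.8, 1.6, -2.6]
t 31.85 local [38.  74.4 55.6] psi -169.17 tiltloc [ 0.104  0.159 -0.982] w
```

```bash
python3 -m crank '[[[-4,0,-3,0,255],[0,0,0,0,255]]]'|grep force;  python3 ch.py 40 75 58
python3 - <<'E'
from h import *
b=cam('scene');a=cam('top')
cv2.imwrite('pics/g27.png',cv2.resize(b['img'][160:220,265:345],None,fx=9,fy=9,interpolation=cv2.INTER_CUBIC))
E
```

```text
ft_force: [0.1, 0.1, -2.3]
t 32.1 local [41.3 73.8 59.8] psi -169.17 tiltloc [ 0.104  0.158 -0.982] w 27.6 floc [ 0.1  0.1 -2.3] m [-0.17  0.17 -0.01]
shift [1.5 0.9 1.8] turn -0.0 world [596.1  76.5  58. ]
```

View pics/g27.png

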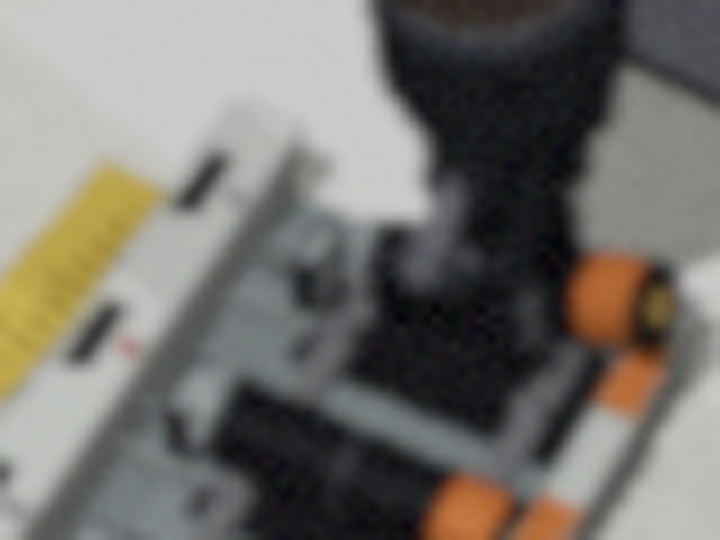

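```bash
for i in 1 2 3; do python3 -m crank '[[[4,0.3,0.6,0,255]]]'|egrep 'force'; python3 ch.py|cut -c1-75; done
```

```text
ft_force: [-0.6, -0.9, -1.5]
t 32.33 local [36.  74.3 57.7] psi -169.18 tiltloc [ 0.102  0.159 -0.982] w
ft_force: [-0.3, -1.0, -1.7]
t 32.45 local [31.2 74.8 56.2] psi -169.17 tiltloc [ 0.1    0.159 -0.982] w
ft_force: [1.4, -1.3, -0.4]
t 32.58 local [28.  75.  55.6] psi -169.17 tiltloc [ 0.102  0.158 -0.982] w
```

```bash
for i in 1 2; do python3 -m crank '[[[4,0,0.6,0,255]]]'|egrep 'force'; python3 ch.py|cut -c1-75; done;python3 - <<'E'
from h import *
b=cam('scene');a=cam('top')
cv2.imwrite('pics/g28.png',cv2.resize(b['img'][160:220,265:345],None,fx=9,fy=9,interpolation=cv2.INTER_CUBIC))
E
```

```text
ft_force: [3.0, 0.4, 0.2]
t 32.7 local [25.2 74.9 55.5] psi -169.17 tiltloc [ 0.105  0.158 -0.982] w 
ft_force: [3.9, 0.3, 2.1]
t 32.83 local [22.8 75.  55.6] psi -169.17 tiltloc [ 0.109  0.158 -0.981] w
```

View pics/g28.png

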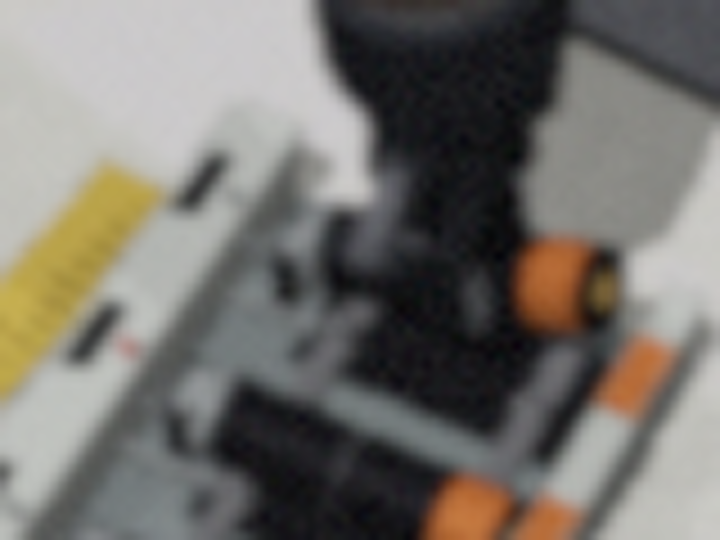

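```bash
python3 tip.py 332.1 192.2 73; for i in 1 2 3 4; do python3 -m crank '[[[3,-0.7,5,0,255]]]'|egrep 'force'; python3 ch.py|cut -c1-75; done
```

```text
[68.5 73.  75.8]
depth [69.4 69.8 79.8]
ft_force: [5.8, 0.2, 8.3]
t 33.1 local [21.9 74.8 51.3] psi -169.17 tiltloc [ 0.112  0.158 -0.981] w 
ft_force: [7.1, -2.1, 10.2]
t 33.23 local [22.3 74.2 48. ] psi -169.18 tiltloc [ 0.119  0.156 -0.981] w
ft_force: [5.6, -1.6, 11.5]
t 33.35 local [23.1 73.3 44.9] psi -169.19 tiltloc [ 0.126  0.155 -0.98 ] w
ft_force: [4.8, -0.1, 10.3]
t 33.48 local [23.9 72.6 41.8] psi -169.22 tiltloc [ 0.133  0.153 -0.979] w
```

```bash
for i in 1 2 3 4; do python3 -m crank '[[[4.5,0.3,5,0,255]]]'|egrep 'force'; python3 ch.py|cut -c1-75; done;python3 - <<'E'
from h import *
b=cam('scene');a=cam('top')
cv2.imwrite('pics/g29.png',cv2.resize(b['img'][160:220,265:345],None,fx=9,fy=9,interpolation=cv2.INTER_CUBIC))
E
```

```text
ft_force: [8.0, -1.3, 13.5]
t 33.6 local [24.7 72.4 39.3] psi -169.23 tiltloc [ 0.143  0.151 -0.978] w 
ft_force: [7.9, -0.8, 10.7]
t 33.73 local [26.2 72.6 37.4] psi -169.25 tiltloc [ 0.154  0.15  -0.977] w
ft_force: [9.3, 3.4, 7.9]
t 33.85 local [27.5 73.  35.3] psi -169.26 tiltloc [ 0.165  0.149 -0.975] w
ft_force: [5.2, -0.8, 12.0]
t 33.98 local [28.7 73.3 33.1] psi -169.26 tiltloc [ 0.175  0.148 -0.973] w
```

View pics/g29.png

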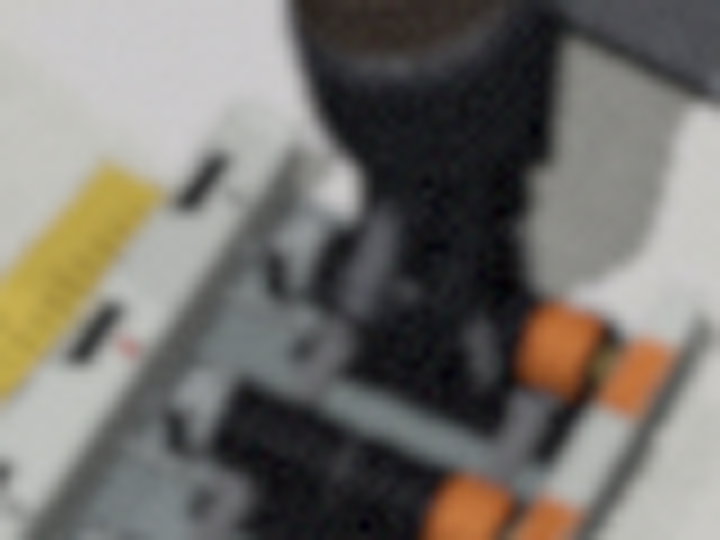

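```bash
python3 tip.py 332.4 199.8 74; for i in 1 2 3; do python3 -m crank '[[[6,0,0.5,0,255]]]'|egrep 'force'; python3 ch.py|cut -c1-75; done
```

```text
[73.3 74.  42.6]
depth [74.6 69.5 48.4]
ft_force: [6.9, 2.4, 4.1]
t 34.25 local [27.6 73.7 34.2] psi -169.25 tiltloc [ 0.185  0.149 -0.971] w
ft_force: [6.1, 1.4, 3.1]
t 34.38 local [24.8 73.7 34.4] psi -169.24 tiltloc [ 0.191  0.149 -0.97 ] w
ft_force: [7.4, 1.1, 3.7]
t 34.5 local [21.9 73.6 34.3] psi -169.24 tiltloc [ 0.197  0.149 -0.969] w
```

Tip is pulled back inside the wall; now lower with a small backward bias.

```bash
for i in 1 2 3; do python3 -m crank '[[[2.5,0,5.5,0,255]]]'|egrep 'force'; python3 ch.py|cut -c1-75; done;python3 - <<'E'
from h import *
b=cam('scene');a=cam('top')
cv2.imwrite('pics/g30.png',cv2.resize(b['img'][160:220,265:345],None,fx=9,fy=9,interpolation=cv2.INTER_CUBIC))
E
```

```text
ft_force: [7.5, 0.3, 11.8]
t 34.62 local [23.7 73.8 30.9] psi -169.25 tiltloc [ 0.204  0.148 -0.968] w
ft_force: [-5.6, -6.8, 32.3]
t 34.75 local [26.  73.4 28.6] psi -169.29 tiltloc [ 0.212  0.146 -0.966] w
ft_force: [-21.3, -10.0, 56.6]
t 34.88 local [26.3 73.3 28.3] psi -169.38 tiltloc [ 0.218  0.145 -0.965] w
```

View pics/g30.png

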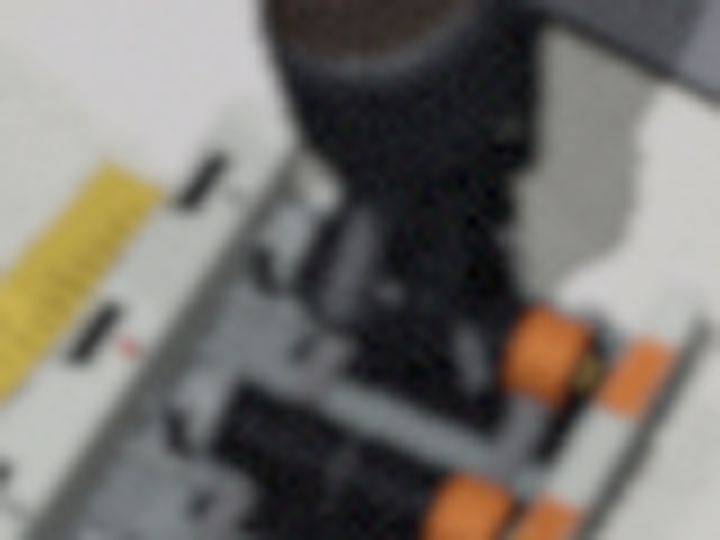

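```bash
python3 tip.py 330.3 201.4 74; python3 -m crank '[[[0,0,-1.5,0,255],[0,0,0,0,130],[0,0,0,0,130],[0,0,0,0,130]]]'|egrep 'force|width'; python3 ch.py; python3 prof.py | grep scene;  python3 - <<'E'
from h import *
b=cam('scene');a=cam('top')
cv2.imwrite('pics/g31.png',cv2.resize(b['img'][160:220,265:345],None,fx=9,fy=9,interpolation=cv2.INTER_CUBIC))
E
```

```text
[68.  74.  31.6]
depth [69.9 67.6 40. ]
ft_force: [0.0, -0.8, 0.3]
grip_width: 0.0418
t 35.52 local [21.3 73.4 28.1] psi -169.43 tiltloc [ 0.211  0.146 -0.967] w 41.8 floc [-0.2 -0.8  0.3] m [-0.19  0.18 -0.09]
scene  -74  42  43  49  48  50  50  49  50  49  48  50  49  50  50  49  49  48  48  50  50  44  43  43 ymean -79.7
scene    0 373 375 388 426 396 369 349 321 122 118 111  87  50  49  49  50  50  50  50  48  44  44  40 ymean 5.0
scene   74 469 465 459 454 450 436  .   .   .  208 112 117  52  51  53  52  52  53  53  53  44  43  42 ymean 64.4
```

View pics/g31.png

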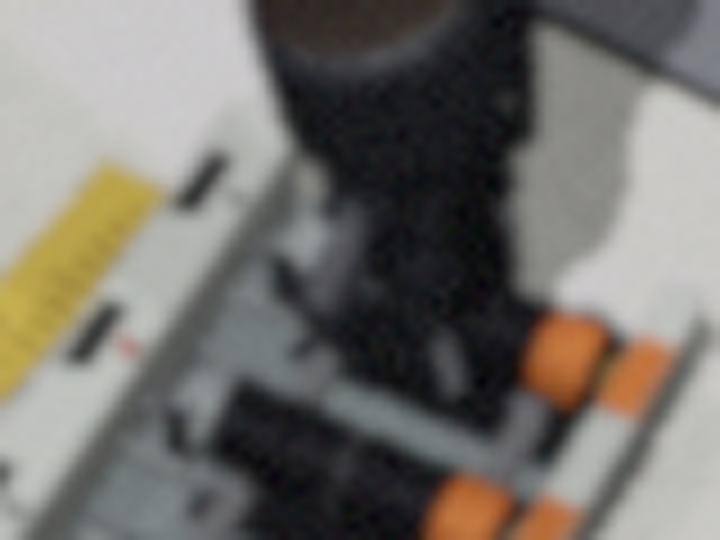

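```bash
python3 -m crank '[[[0,0,-15,0,130],[0,0,-20,0,130],[0,0,-25,0,130],[-10,0,0,0,255],[-10,0,0,0,255],[0,0,0,0,255],[0,0,0,0,255]]]'|egrep 'force|width'; python3 ch.py 50 74 65; python3 prof.py | grep ' 74'
```

```text
ft_force: [0.9, -0.7, 0.5]
grip_width: 0.0001
t 36.6 local [30.  64.1 94.1] psi -169.4 tiltloc [ 0.213  0.146 -0.966] w 0.1 floc [ 0.8 -0.8  0.5] m [-0.17  0.27  0.01]
shift [-13.2   5.   33.8] turn -0.23 world [606.1  77.4  65. ]
top   74  .   .   .   .   .   .   .   .   .   .   .   .   .   .   .   .   .   .   .   .   .   .   .  ymean 55.9
scene   74  41  44  48  49  51  50  51  50  48  49  50  51 121 121  52  52  52  52  53  52  47  44  41 ymean 62.9
```

```bash
python3 -m crank '[[[-7,2.5,16,0,255],[-6,2.5,14,0,255],[0,0,0,0,255]]]'|egrep 'force'; python3 ch.py 52 74 57
```

```text
ft_force: [-0.2, 0.7, -0.2]
t 37.08 local [49.2 74.4 65.4] psi -169.4 tiltloc [ 0.211  0.146 -0.967] w -0.3 floc [-0.   0.7 -0.2] m [-0.14  0.23  0.04]
shift [-0.9 -1.7  8.7] turn -0.23 world [608.1  77.8  57. ]
```

```bash
python3 -m crank '[[[0,-1,6,0,255],[0.5,-0.7,3,0,255]]]'|egrep 'force'; python3 ch.py|cut -c1-75; for i in 1 2 3; do python3 -m crank '[[[0.8,-0.6,4,0,255]]]' | egrep 'force';python3 ch.py|cut -c1-75; done
```

```text
ft_force: [-1.0, 0.6, -0.7]
t 37.33 local [50.7 74.2 55.5] psi -169.37 tiltloc [ 0.21   0.146 -0.967] w
ft_force: [-3.0, 1.2, 8.2]
t 37.45 local [51.4 74.3 52. ] psi -169.38 tiltloc [ 0.212  0.147 -0.966] w
ft_force: [-14.7, -1.3, 30.5]
t 37.58 local [52.  75.  50.7] psi -169.39 tiltloc [ 0.214  0.149 -0.965] w
ft_force: [-16.1, -4.2, 31.4]
t 37.7 local [52.1 75.3 50.6] psi -169.42 tiltloc [ 0.216  0.151 -0.965] w
```

Bottomed at 50.6 mm. Retreat and inspect.

```bash
python3 -m crank '[[[0,0,-20,0,255],[0,0,-30,0,255],[0,0,-30,0,255],[50,0,-8,0,255],[50,0,-8,0,255],[50,0,-8,0,255],[50,0,-8,0,255],[40,0,-8,0,255],[0,0,0,0,255],[0,0,0,0,255]]]'|egrep 'eef|force'; python3 prof.py; python3 meas.py | egrep "top \[2[1-7]|scene \[3[0-4]";  python3 - <<'E'
from h import *
b=cam('scene');a=cam('top')
cv2.imwrite('pics/g32.png',np.hstack([cv2.resize(b['img'][160:260,240:350],None,fx=3.6,fy=3.6),cv2.resize(a['img'][150:250,205:315],None,fx=3.6,fy=3.6)]))
cv2.imwrite('pics/end_s.png',b['img']);cv2.imwrite('pics/end_t.png',a['img'])
E
```

```text
eef_pos: [0.3506, 0.0105, 0.1177]
ft_force: [0.0, -0.3, -0.5]
top  -74  44  51  50  52  52  50  50  51  52  51  51  51  51  49  52  52  52  51  52  48  46  45  .  ymean -74.6
top    0  45  52  51  51  50  50  50  52  51  52  51  51  50  51  50  50  50  51  51  48  45  45  40 ymean -0.6
top   74  45  51  50  50  50  50  50  51  51  51  52  52  52  50  50  51  50  53  52  46  44  44  40 ymean 73.1
scene  -74  42  44  50  49  50  49  51  50  49  49  49  48  49  50  49  50  50  49  50  49  44  44  43 ymean -79.9
scene    0  43  42  49  49  50  49  48  48  49  48  50  49  50  50  49  50  50  51  50  50  45  43  42 ymean -6.2
scene   74  43  45  49  50  49  50  48  48  49  47  50  50  49  50  50  50  50  48  49  49  43  44  43 ymean 67.9
top [272 165  11   5  31] [276.8 167.2] z43 [ 0.6627 -0.0629  0.043 ] depth [ 0.6628 -0.0629  0.0427]
top [244 171  11   5  32] [249.2 172.8] z43 [0.6483 0.0115 0.043 ] depth [0.648  0.0114 0.0443]
top [274 171  11   8  66] [278.7 174.6] z43 [ 0.6421 -0.0677  0.043 ] depth [ 0.6401 -0.0677  0.0507]
top [217 176  11   5  33] [222.1 178.2] z43 [0.6344 0.0841 0.043 ] depth [0.6342 0.084  0.0439]
top [247 177  10   8  67] [251.5 180.3] z43 [0.6273 0.0053 0.043 ] depth [0.6256 0.0049 0.0504]
top [220 182  10   8  67] [224.4 185.6] z43 [0.6139 0.0778 0.043 ] depth [0.6128 0.0773 0.0476]
scene [324 196   8   9  57] [327.4 199.9] z43 [0.6181 0.0718 0.043 ] depth [0.6189 0.0702 0.0452]
scene [332 199   6   6  22] [334.8 201.5] z43 [0.6381 0.0809 0.043 ] depth [0.6369 0.0834 0.0395]
scene [313 213   9  10  64] [316.4 217.5] z43 [6.315e-01 4.000e-04 4.300e-02] depth [ 0.6336 -0.0032  0.0487]
scene [322 217   6   6  21] [324.3 219.4] z43 [0.6524 0.0092 0.043 ] depth [0.6524 0.0092 0.0431]
scene [301 232   9  11  68] [304.8 236.7] z43 [ 0.6459 -0.0722  0.043 ] depth [ 0.6473 -0.0745  0.0471]
scene [310 235   6   8  27] [312.6 238.6] z43 [ 0.6659 -0.0633  0.043 ] depth [ 0.6658 -0.0631  0.0427]
```

View pics/g32.png

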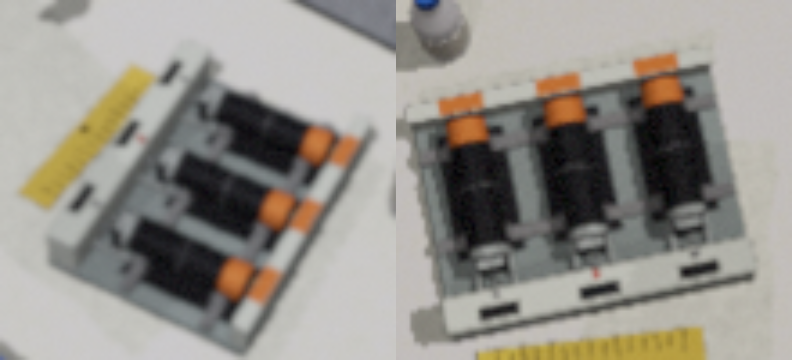

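View pics/end_t.png

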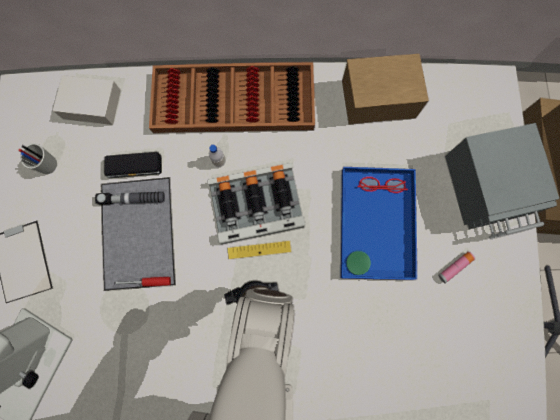

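Run:
```python
from h import *
a=cv2.imread('pics/top0.png');b=cv2.imread('pics/end_t.png')
for n,(x0,x1,y0,y1) in dict(rule=(222,297,238,262),spray=(205,228,140,168),glasses=(355,410,172,198),lens=(343,373,248,276),retino=(92,168,186,207),driver=(112,172,274,290),case=(100,165,148,178)).items():
    g=lambda i:cv2.cvtColor(i[y0:y1,x0:x1],cv2.COLOR_BGR2GRAY).astype(np.float32)
    print(n,np.round(cv2.phaseCorrelate(g(a),g(b)),2))
print(bot.get_obs()['clock'], bot.get_obs()['ft_force'].round(1)); print(bot.job_done())
```

```text
Traceback (most recent call last):
ValueError: setting an array element with a sequence. The requested array has an inhomogeneous shape after 1 dimensions. The detected shape was (2,) + inhomogeneous part.
```

Run:
```python
from h import *
a=cv2.imread('pics/top0.png');b=cv2.imread('pics/end_t.png')
for n,(x0,x1,y0,y1) in dict(rule=(222,297,238,262),spray=(205,228,140,168),glasses=(355,410,172,198),lens=(343,373,248,276),retino=(92,168,186,207),driver=(112,172,274,290),case=(100,165,148,178)).items():
    g=lambda i:cv2.cvtColor(i[y0:y1,x0:x1],cv2.COLOR_BGR2GRAY).astype(np.float32)
    print(n,np.round(cv2.phaseCorrelate(g(a),g(b))[0],2))
print(bot.get_obs()['clock'], bot.get_obs()['ft_force'].round(1)); print(bot.job_done())
```

```text
rule [ 0.52 -0.03]
spray [ 0.02 -0.02]
glasses [-0.07  0.55]
lens [0.2  0.22]
retino [-0.02 -0.01]
driver [-0.03 -0.01]
case [ 0.07 -0.08]
39.25 [1.  0.3 0.6]
the job is handed in; nothing more can be done
None
```

Both loose sticks are seated in the outer bays, and I handed the job in at about 39 s: stick_a in the right bay, stick_b in the left. For each, I tilted it brass-end-up against the top of the charger's housing, then pushed its steel end against the sprung contact. I then tipped the brass end down, let go, and pressed the brass end with closed fingers because it sat about 3–5 mm high after release.

**Last checks**
- All three sticks are level, with tops at 48–53 mm in both cameras; 50 mm is expected.
- The distance from each stick's orange band to its bay's mark matches the charging middle stick within about 1 mm. The middle stick has not moved.
- The gripper is clear and the wrist force is about 1 N.

**Where things were not clean**
- **Bystanders:** five of the seven listed things I compared show shifts of 0.3 px or less between the first and last pictures. The rule (0.52 px) and the glasses (0.55 px) read about 1.5 mm. That may be shadow, as neither looks displaced by eye and I saw no contact, but I did not rule out a small shift.
- **Contact forces:** I pressed stick_a down until its steel end appeared to meet the bench near the rule, at 42 N on the wrist. Lowering stick_b onto its ribs peaked at 57 N at the wrist, also through the held stick.
- **Other slips:** the first grasp of stick_a closed too high and was redone. The last joint reached its range limit once, so I regripped with a half turn. The gripper ended tilted by about 15 degrees.

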